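# Clip the gel cassette shut and lock its cam

## Task

Close up the gel cassette for casting. Lift the wide spring clip out of its bay by its two ends, stand it upright on the rubber mat and let go, then take it again by its levers, squeeze it open and clip it over the top edge of the upright cassette, between the two etched lines, upright and square, and let go. Then turn the black cam knob clockwise until its bar points at the white index mark; leave the narrow clip in its bay and do not shift or tip the other things on the bench.

Things in the scene. Friction and masses are not known exactly. Their poses are not given: they have to be found in the camera images.
- wide_clip: The wide spring clip, steel with ribbed rubber lever sleeves, standing jaws down in a bay of the rack; 50 mm wide along its y (hinge-pin direction), 75 mm high, about 110 g. Origin: centre of its underside at the jaw tips, 24 mm thick (x) there; z up towards the levers. Set down on a flat surface it stands on its jaws. The narrow clip looks the same but is only 32 mm wide.
- wide_clip_pin (a point): Middle of the wide clip's hinge pin, 36 mm above its origin. The ends of the clip (flat faces at y = +-25 mm) may be gripped here across the width; that does not open the jaws. Between the jaws there are 28 mm of free depth below the pin.
- wide_clip_levers (a point): Midway between the wide clip's two levers, 61 mm above its origin. They splay up from the pin to 45 mm apart over their outsides at the top (z 75 mm). Pressed together along x, 9 to 15 N, until they stop parallel, 24 mm over their outsides and 80 mm high, they open the jaws from 4 to 22 mm between the lips; the lips then lie 2 mm higher.
- wide_clip_jaw_a (a joint): opening of one jaw of the wide clip, rad: 0 at rest (4 mm gap), about 0.07 clamped on the cassette, 0.26 fully squeezed; the other jaw moves the same amount.
- narrow_clip: The narrow clip, same shape but only 32 mm wide along y, in the other bay of the rack; stays there. Origin as for the wide clip.
- clip_rack: White clip rack, fixed: base 118 x 74 x 4 mm, origin at the centre of its underside; upright walls 6 mm thick, 40 mm long in y, 80 mm high at x = -54, 0, +54 mm make two bays, 48 mm clear, open at their y ends. A clip stands in each on the base, its width along the rack's y; the walls leave no room for fingers outside the levers. Which clip is in which bay varies.
- mat: Black rubber mat, fixed, 100 x 100 x 3 mm, origin at the centre of its underside: the place to set the clip down.
- stand: Grey casting stand, fixed. Origin on the bench under the middle of the cassette, an upright pair of plates (glass in front, white ceramic behind), 9 mm thick together (x), 200 mm wide (y), top edge 105 mm above the bench. A grey comb back, 56 mm wide, 14 mm high, sits on the middle of the edge. Foot 12 mm high, with a tongue out to x = -123 mm, 76 mm wide, that bears the cam knob at x = -88 mm.
- clip_mark: The place for the clip: two etched black lines 64 mm apart on the free end of the cassette (63 mm either way from its middle; varies). Origin midway between them, on the top edge, in the middle of the thickness; y along the edge, x through the glass, z up. A well-seated clip has its origin 16 mm below this point.
- fitted_clip: The twin of the wide clip that is already fitted, fixed, at the other end of the cassette; origin at its jaw tips, 89 mm above the bench, levers up to 165 mm: pass above it. A big bench instrument stands close behind the cassette.
- cam (a joint): Angle of the cam knob in rad, clockwise from above; 0 when the bar lies along the stand's x with its pointer end to -x; white index mark at 1.3. Stays where it is left (friction 0.03 N m), range 0 to 2.2.
- cam_grip (a point): On the axis of the cam knob at the height to grip it, 49 mm above the bench, 7 mm below the bar's top. The bar is 42 mm long, 14 mm wide and 32 mm high, on a disc 44 mm across; axes fixed to the knob, x along the bar.
- oil_bottle: small brown dropper bottle, 33 mm across, 96 mm high, loose, between rack and mat; origin at the centre of its underside. Leave alone.
- cup: specimen cup with orange lid, 54 mm across, 66 mm high, loose, in the corner beside the cam knob; origin at the centre of its underside. Leave alone.
- timer: flat white bench timer, 62 x 62 x 18 mm, loose, right of the rack; origin at the centre of its underside. Leave alone.
- stain: brown stain bottle, 51 mm across, 113 mm high, loose, left of the stand; origin at the centre of its underside. Leave alone.
Not all that is in view belongs to the job. There is more than one size of the mat; the one meant has the size given above.

How it is judged:
On the way, in this order (a step that is already met when the one before it is completed fails the run):
1. the wide clip stands upright on the mat, let go (x of wide_clip in the frame of mat between -0.05 and 0.05 m and y of wide_clip in the frame of mat between -0.05 and 0.05 m and height (world z) of wide_clip below 0.012 m and angle between wide_clip's own z axis and vertical below 0.12 rad and contact force between the fingers and wide_clip below 0.2 N and linear speed of wide_clip below 0.02 m/s), for 0.2 s.
2. the wide clip is clamped on the cassette's edge between the lines, let go (x of wide_clip in the frame of clip_mark between -0.005 and 0.005 m and y of wide_clip in the frame of clip_mark between -0.012 and 0.012 m and z of wide_clip in the frame of clip_mark between -0.032 and -0.008 m and angle between wide_clip's own z axis and vertical below 0.2 rad and angle between the y axis of wide_clip and the y axis of clip_mark, either way round below 0.15 rad and contact force between wide_clip and stand above 2 N and contact force between the fingers and wide_clip below 0.2 N and linear speed of wide_clip below 0.02 m/s), for 0.2 s.
3. the cam knob's bar points at the index mark (value of joint cam between 1.18 and 1.42 rad), for 0.2 s.
At the end, for the whole second after the job is handed in: Wide clip clamped on the cassette edge: middle within 12 mm of the midpoint of the lines, jaw tips 8 to 32 mm below the edge, upright within 0.2 rad, square within 0.15 rad, let go, at rest. Cam within 0.12 rad of the index (1.3), at rest. Narrow clip moved under 20 mm, upright (all of step 2 and all of step 3 and velocity of joint cam between -0.05 and 0.05 rad/s and distance of narrow_clip from where it was at the start of the episode below 0.02 m and angle between narrow_clip's own z axis and vertical below 0.2 rad); the robot touches nothing.
It fails at once if the small dropper bottle between rack and mat is shifted by more than 30 mm or tipped (distance of oil_bottle from where it was at the start of the episode above 0.03 m or angle between oil_bottle's own z axis and vertical above 0.4 rad).
It fails at once if the specimen cup beside the knob is shifted by more than 30 mm or tipped (distance of cup from where it was at the start of the episode above 0.03 m or angle between cup's own z axis and vertical above 0.4 rad).
It fails at once if the bench timer is shifted by more than 30 mm or tipped (distance of timer from where it was at the start of the episode above 0.03 m or angle between timer's own z axis and vertical above 0.4 rad).
It fails at once if the stain bottle is shifted by more than 30 mm or tipped (distance of stain from where it was at the start of the episode above 0.03 m or angle between stain's own z axis and vertical above 0.4 rad).
It also fails if it takes over 64 s, if anything falls off the work surface, if the arm or the gripper's body presses on something with over 40 N, if the wrist force passes 120 N, or if a joint passes its speed limit or range.

## Robot

A 6-joint arm with a two-finger parallel gripper is mounted at the origin on a cart in front of the work surface, level with it; the furniture and walls round the work are solid. World frame = base frame: x ahead of the robot, y to its left, z up, the work surface at z = 0. Lengths are in m, angles in rad, forces in N, time in s.
With the tool pointing down it reaches from about 0.3 to 0.875 m from the base axis. Payload 6.4 kg.
Tool frame: the origin (TCP) lies on the centre line of the jaws, within the pads' length; the fingertips stand 25 mm ahead of it and the grasp point (between the pads) lies 6 mm ahead of it (ctrl.tip_reach is the distance from the TCP to the fingertips, in m); z points along the fingers, y is the line along which they close (so a half turn about z gives the same grasp; the last joint's range is limited). The gripper opens to 85 mm and grips with 20 to 120 N. Pads are 22 mm wide; open, the fingers measure 114 mm over their backs; the gripper's body (76 mm by 85 mm) begins 54 mm behind the grasp point. The pads swing forward as they close: fully open they stand 13 mm farther back than shut.
Start: joints at [1.003, 0.181, 1.607, -0, 1.354, -0.206], TCP at [0.204, 0.538, 0.223] pointing down, gripper open.
Joint ranges: [-2.99, 2.99], [-0.89, 2.07], [0.3, 2.58], [-1.14, 4.28], [0, 2.63], [-3.12, 3.12]. Speed limits (rad/s): [2.57, 2.57, 3.01, 3.14, 3.14, 3.14].

## Interface

Orientations are given as a unit quaternion [w, x, y, z].
In Python, from bench import ctrl gives the robot as it stands.
- The arm moves only by the tool servo_tool, never from a script. Its argument "motion" is a list that holds one entry, the list of rows, each a list of 5 numbers: the shift along the tool's x, y, z in cm, then the turn about the tool's z in degrees, then the closure, from -1 (fully open) to 1 (shut). In form: [[[dx, dy, dz, twist, claw], ...]]. A call has 1 to 5 rows; each row is the pose to reach, as a shift and turn from the pose commanded when the call began, along the tool's axes at that moment; what a row does not reach only later rows make up. A row lasts 1/10 s, in which the tool goes at most 50 mm and 8.59 degrees, less where a joint would pass 70% of its speed; a pose out of reach is approached as far as the arm can. A call with a gripper value outside its range is refused whole. The fingers move at their own pace and stop on an object; the grip force is fixed at half the most. Time passes only in rows, so rows that repeat a pose let the fingers close. It gives the time, the measured TCP pose, the force, the opening and the grip force at its end, in the units of the state.
- ctrl.get_obs(): the state, without advancing time (a new reading comes with each control period).
- ctrl.camera(name): name is "side" or "top"; returns a dict with "pixels" (420x560x3 uint8, red, green, blue), "depth" (420x560 float32, m along the optical axis (not along the pixel's ray), 0 where there is no reading), "fx", "fy", "cx", "cy" (pixels), "R" (3x3) and "t" (3): a world point X has camera coordinates R X + t. Camera axes: x right, y down, z forward; pixel columns grow to the right and rows downward; lengths in m; the calibration is good to about 2 mm. A picture is of the moment at which its call begins.
- ctrl.hand_in(): hands the job in; it is judged then, once.
The state is a dict: "time_s": time; "q": joint angles; "dq": joint speeds; "joint_efforts": joint torques, N m; "eef_pos": TCP position; "eef_rot": TCP orientation; "wrist_force": force on the tool from outside, world axes, zero at the start; "torque": the same for the moment, N m; "opening": opening from 0.0 (shut) to 1.0 (fully open); "grasp_force": force on a finger pad.
Only numpy, scipy, OpenCV 4.12 (cv2) and the standard library are available. Lean on these libraries where they do the work, as an engineer would, in place of code of your own. Each camera call takes 0.05 s, during which the arm holds its last target. There are 200 camera calls.

## Working session

There is one attempt and no reset: what is moved stays moved. The work goes in short steps, Python scripts to look and compute and a tool call to move; the robot and the scene stay as the last step left them, time stands still between calls to the robot, and variables do not carry over. Pictures are saved under pics/ and viewed, at most 10 in all, crops included, and the job is handed in when it is done.

Besides the shell and the picture viewer there is one more tool, called after "Emit:" by a JSON object that holds its "op" and its "data", one argument or row to a line. servo_tool: Moves the arm, as the interface text tells. Its arguments: {"type":"object","properties":{"motion":{"type":"array"}},"required":["motion"]}

```bash
ls; mkdir -p pics
cat > h.py <<'E'
import numpy as np,cv2,pickle
def snap(n):
    from bench import ctrl
    c=ctrl.camera(n); return c
def cloud(c):
    d=c["depth"];v,u=np.indices(d.shape)
    P=np.stack([(u-c["cx"])/c["fx"]*d,(v-c["cy"])/c["fy"]*d,d],-1)
    W=(P-np.asarray(c["t"]))@np.asarray(c["R"]); W[d==0]=np.nan
    return W
def ray(c,u,v,z):
    R=np.asarray(c["R"]);o=-R.T@np.asarray(c["t"]);r=R.T@np.array([(u-c["cx"])/c["fx"],(v-c["cy"])/c["fy"],1])
    return o+r*(z-o[2])/r[2]
def save(n,im): cv2.imwrite("pics/"+n,cv2.cvtColor(im,cv2.COLOR_RGB2BGR))
E
python3 - <<'E'
from h import *
from bench import ctrl
for n in("top","side"):
    c=snap(n);save(n+"0.png",c["pixels"]);pickle.dump(c,open(n+"0.pkl","wb"))
    R=np.asarray(c["R"]);print(n,(-R.T@c["t"]).round(3),R.round(2).tolist(),c["fx"])
o=ctrl.get_obs();print(o, ctrl.tip_reach)
E
```

```text
pics
top [0.117 0.016 1.435] [[-0.0, -1.0, 0.0], [-0.98, 0.0, -0.22], [0.22, -0.0, -0.98]] 471.82204769540465
side [-0.188 -1.502  1.349] [[0.93, -0.37, -0.0], [-0.23, -0.57, -0.79], [0.29, 0.73, -0.62]] 539.1855696921886
{'time_s': 0.1, 'q': array([ 1.00269152e+00,  1.81481640e-01,  1.60787576e+00,  1.01723932e-05,
        1.35379900e+00, -2.06266012e-01]), 'dq': array([ 5.96830747e-04, -2.66695001e-03, -8.93578371e-04,  5.23478737e-05,
        3.06071934e-03,  2.08648123e-04]), 'joint_efforts': array([ 4.98045047e-04, -4.45883524e+01, -3.52235305e+01, -2.91102651e-04,
        4.23136895e-03,  3.04024445e-05]), 'eef_pos': array([0.2032378 , 0.53735653, 0.22178146]), 'eef_rot': array([-2.99822288e-04,  1.79935069e-01,  9.83678179e-01, -7.22123449e-04]), 'wrist_force': array([-0.21560309,  0.57885159,  0.74800364]), 'torque': array([ 0.02492083, -0.04935407,  0.04905272]), 'grasp_force': 0.0, 'opening': 0.9998322479362765} 0.025
```

View pics/top0.png

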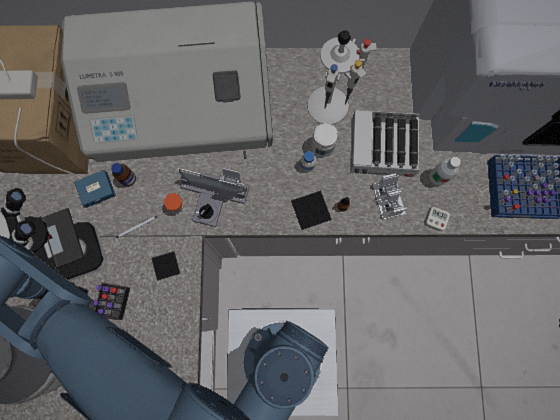

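View pics/side0.png

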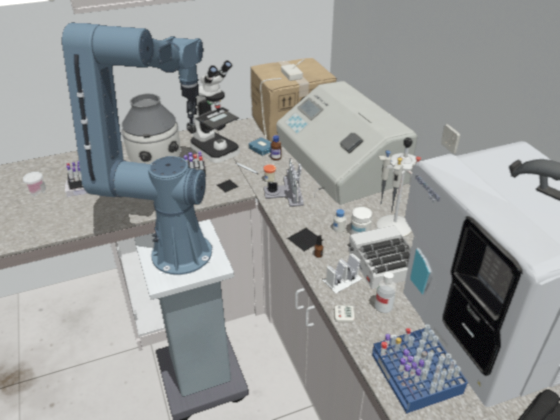

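Candidates, top view: the clips are the two grey things in the white rack at (388,197), or the fitted twin on the cassette at (~240,190). The mat is either the black square at (311,210), or the smaller one at (165,265). The knob is at (206,211), by the cup at (173,202). I'll check these in a close crop.

Run:
```python
from h import *
t=pickle.load(open("top0.pkl","rb"));s=pickle.load(open("side0.pkl","rb"))
def crop(c,u0,v0,w,h,W,H): return cv2.resize(np.ascontiguousarray(c["pixels"][v0:v0+h,u0:u0+w]),(W,H),interpolation=cv2.INTER_CUBIC)
a=np.hstack([crop(t,170,160,80,60,400,300),crop(t,350,165,80,60,400,300)])
b=np.hstack([crop(s,255,155,60,60,400,300)[:, :],crop(s,320,245,60,60,400,300)])
save("crop1.png",np.vstack([a,b]))
W=cloud(t);Ws=cloud(s)
# rack: column/row heights
for n,(w) in dict(top=W,side=Ws).items():
    x,y,z=w[...,0],w[...,1],w[...,2]
    m=(z>0.06)&(z<0.1)&(x>0.35)&(x<0.75)&(y<-0.2)&(y>-0.55)
    lab,L,st,ce=cv2.connectedComponentsWithStats(m.astype(np.uint8))
    for i in range(1,lab):
        if st[i,4]>4: p=w[L==i];print(n,st[i],p.mean(0).round(4),p.min(0).round(3),p.max(0).round(3))
hsv=cv2.cvtColor(t["pixels"],cv2.COLOR_RGB2HSV)
m=((hsv[...,2]<60)&(W[...,2]<0.02)&(W[...,2]>-0.02)).astype(np.uint8)
n,L,st,ce=cv2.connectedComponentsWithStats(m)
for i in range(1,n):
    if st[i,4]>150:
        cs=cv2.minAreaRect(np.argwhere(L==i)[:,::-1].astype(np.float32));print("dark",st[i],cs,ray(t,*cs[0],0.003).round(4),np.nanmedian(W[L==i],0).round(4), [ray(t,*q,0.003)[:2].round(3).tolist() for q in cv2.boxPoints(cs)])
```

```text
top [ 352  108  113   64 3492] [ 0.6563 -0.3308  0.0787] [ 0.556 -0.55   0.06 ] [ 0.75  -0.213  0.1  ]
top [435 158  23  23 155] [ 0.5465 -0.4815  0.0834] [ 0.529 -0.521  0.061] [ 0.588 -0.465  0.1  ]
top [382 173  17  10 105] [ 0.5335 -0.3256  0.0741] [ 0.523 -0.352  0.06 ] [ 0.546 -0.303  0.086]
top [385 188  18  12 113] [ 0.4851 -0.334   0.0756] [ 0.469 -0.359  0.06 ] [ 0.502 -0.311  0.087]
top [392 206  15   7  64] [ 0.4363 -0.3455  0.0756] [ 0.428 -0.368  0.061] [ 0.448 -0.328  0.086]
side [ 349  226   62   52 1985] [ 0.6419 -0.324   0.075 ] [ 0.551 -0.436  0.06 ] [ 0.748 -0.215  0.089]
side [318 237   4   8  16] [ 0.459  -0.2043  0.0766] [ 0.452 -0.212  0.063] [ 0.466 -0.2    0.098]
side [348 254  12  12  78] [ 0.5301 -0.3304  0.0718] [ 0.517 -0.358  0.061] [ 0.543 -0.306  0.083]
side [337 259  14  13  92] [ 0.4818 -0.3443  0.0725] [ 0.466 -0.366  0.06 ] [ 0.501 -0.314  0.087]
side [327 266   9  12  59] [ 0.4325 -0.3544  0.0718] [ 0.425 -0.373  0.061] [ 0.445 -0.333  0.085]
side [405 276  12  21 114] [ 0.6361 -0.5177  0.0792] [ 0.631 -0.55   0.06 ] [ 0.641 -0.485  0.1  ]
side [376 285  20  16 192] [ 0.5432 -0.5187  0.0819] [ 0.523 -0.535  0.06 ] [ 0.579 -0.485  0.1  ]
dark [484 160  19  57 187] ((487.97747802734375, 189.73594665527344), (57.48908233642578, 15.51530647277832), 77.00537872314453) [ 0.5151 -0.6512  0.003 ] [ 0.5035 -0.6552  0.01  ] [[0.602, -0.615], [0.614, -0.665], [0.43, -0.687], [0.419, -0.638]]
dark [291 191  40  39 974] ((310.6459655761719, 209.9014434814453), (31.35492515563965, 31.69666862487793), 70.01689147949219) [ 0.4509 -0.0909  0.003 ] [ 0.4508 -0.0912  0.0027] [[0.481, -0.028], [0.516, -0.122], [0.421, -0.153], [0.387, -0.06]]
dark [152 252  28  28 547] ((165.28302001953125, 265.4906005859375), (23.076570510864258, 24.175457000732422), 74.05460357666016) [0.2787 0.3532 0.003 ] [0.2798 0.3535 0.0021] [[0.303, 0.399], [0.323, 0.33], [0.255, 0.307], [0.235, 0.376]]
```

View pics/crop1.png

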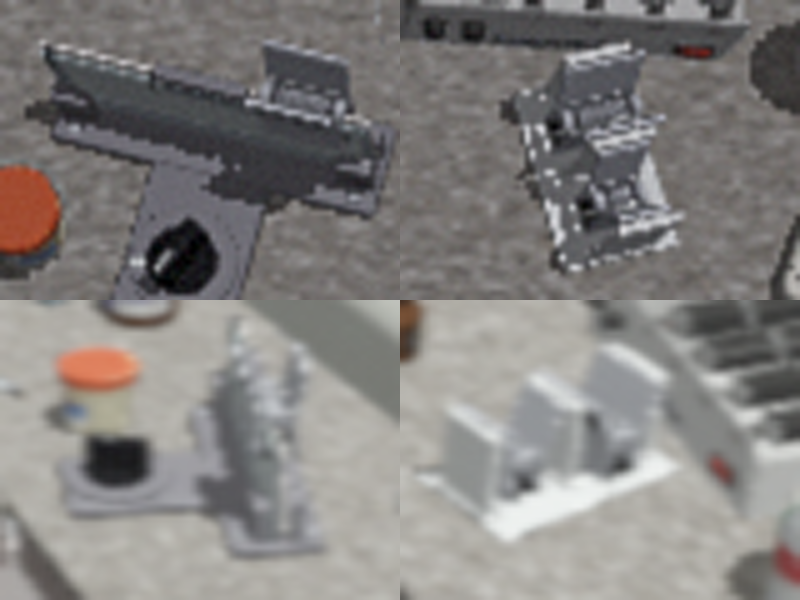

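Run:
```python
from h import *
t=pickle.load(open("top0.pkl","rb"));s=pickle.load(open("side0.pkl","rb"))
W=cloud(t);Ws=cloud(s)
def crop(c,u0,v0,w,h,W,H): return cv2.resize(np.ascontiguousarray(c["pixels"][v0:v0+h,u0:u0+w]),(W,H),interpolation=cv2.INTER_CUBIC)
save("crop2.png",np.vstack([np.hstack([crop(t,368,172,40,50,400,300),crop(s,322,250,44,33,400,300)]),np.hstack([crop(t,186,194,36,27,400,300),crop(t,176,166,80,34,400,300)])]))
P=[w.reshape(-1,3)for w in(W,Ws)]
P=[p[~np.isnan(p).any(1)] for p in P]
for p,n in zip(P,("top","side")):
    # rack footprint rectangle, including base (z>0.002), seen from above
    q=p[(abs(p[:,0]-.485)<.075)&(abs(p[:,1]+.335)<.08)&(p[:,2]>0.074)&(p[:,2]<.09)&(p[:,0]<.55)]
    r=cv2.minAreaRect(q[:,:2].astype(np.float32));print(n,"rack tops",len(q),r)
    ang=np.linspace(-.6,.6,121)
    # wall direction: maximise sharpness of histogram along rack x
    sc=[(np.histogram(q[:,:2]@[np.cos(a),np.sin(a)],bins=np.arange(0,.8,.004))[0]**2).sum() for a in ang];a=ang[np.argmax(sc)];print("yaw",a)
    X=q[:,:2]@[np.cos(a),np.sin(a)];h,e=np.histogram(X,bins=np.arange(X.min(),X.max()+.004,.004));print(h,e[0].round(4))
    # stand
    q=p[(p[:,0]>.42)&(p[:,0]<.62)&(p[:,1]>.08)&(p[:,1]<.38)&(p[:,2]>.098)&(p[:,2]<.125)]
    print("stand",len(q))
    if len(q)>10:
        l=cv2.fitLine(q[:,:2].astype(np.float32),cv2.DIST_HUBER,0,.01,.01).ravel();d=l[:2]*np.sign(l[1]);nrm=np.array([d[1],-d[0]])
        c=np.median(q[:,:2],0);k=(q[:,:2]-c)@d;o=(q[:,:2]-c)@nrm
        print(c,d,np.arctan2(-d[0],d[1]),"extent",k.min(),k.max(),"perp pct",np.percentile(o,[2,25,50,75,98]))
        for b in np.arange(-.12,.12,.01):
            mm=(k>=b)&(k<b+.01)
            if mm.any(): print(round(b,3),mm.sum(),o[mm].mean().round(4),o[mm].min().round(4),o[mm].max().round(4),q[mm,2].max().round(3),np.median(q[mm,2]).round(3))
```

```text
top rack tops 177 ((0.48735880851745605, -0.3370504677295685), (0.1139310821890831, 0.04791758954524994), 12.098569869995117)
yaw 0.28
[17 13 11  3  0  0  0  0  0  0  0  1 14 15 17 17 11  0  0  0  0  0  0  0
  2 12 15 17 12] 0.3179
stand 381
[0.53671742 0.25006134] [0.46540084 0.8851    ] -0.48408744 extent -0.13774501001239267 0.14910983757833426 perp pct [-0.01328566  0.00498831  0.01298294  0.03134609  0.0632656 ]
-0.12 15 0.0224 0.0134 0.0383 0.124 0.115
-0.11 15 0.0183 0.0095 0.0358 0.123 0.116
-0.1 9 0.013 0.008 0.0335 0.118 0.109
-0.09 15 0.0171 0.006 0.0325 0.125 0.117
-0.08 4 0.0212 0.0077 0.0294 0.125 0.116
-0.07 16 0.0153 0.0112 0.0206 0.121 0.117
-0.06 16 0.012 0.0084 0.0178 0.119 0.117
-0.05 19 0.0095 0.0052 0.0152 0.123 0.117
-0.04 16 0.0073 0.0031 0.013 0.122 0.116
-0.03 17 0.0049 0.0008 0.0116 0.123 0.118
-0.02 10 0.0024 -0.0018 0.0062 0.125 0.117
-0.01 9 0.0023 -0.0022 0.0061 0.111 0.105
-0.0 11 -0.0004 -0.005 0.0036 0.108 0.103
0.01 12 -0.0032 -0.0079 0.0014 0.109 0.105
0.02 11 -0.006 -0.0101 -0.0015 0.106 0.105
0.03 9 -0.0072 -0.013 -0.003 0.108 0.103
0.04 17 0.012
[... 1020 characters left out ...]
.0452 0.116 0.116
-0.05 2 -0.0096 -0.0594 0.0402 0.114 0.109
-0.04 3 -0.031 -0.0662 0.0304 0.121 0.107
-0.03 3 -0.004 -0.0676 0.0302 0.114 0.113
-0.02 6 -0.0071 -0.0684 0.0251 0.123 0.112
-0.01 6 -0.0107 -0.0653 0.0203 0.118 0.109
-0.0 6 -0.0037 -0.0755 0.0141 0.123 0.107
0.01 12 -0.0223 -0.0775 0.0091 0.119 0.108
0.02 9 -0.0055 -0.0143 -0.0005 0.124 0.111
0.03 5 -0.0102 -0.0201 -0.0022 0.124 0.123
0.04 9 -0.0157 -0.021 -0.0115 0.122 0.111
0.05 10 -0.0243 -0.0313 -0.0176 0.124 0.113
0.06 9 -0.0291 -0.0369 -0.0235 0.125 0.117
0.07 7 -0.0378 -0.0424 -0.0332 0.124 0.109
0.08 7 -0.0452 -0.0523 -0.0396 0.123 0.114
0.09 8 -0.0523 -0.0583 -0.049 0.123 0.113
0.1 5 -0.0601 -0.0638 -0.0543 0.122 0.115
```

View pics/crop2.png

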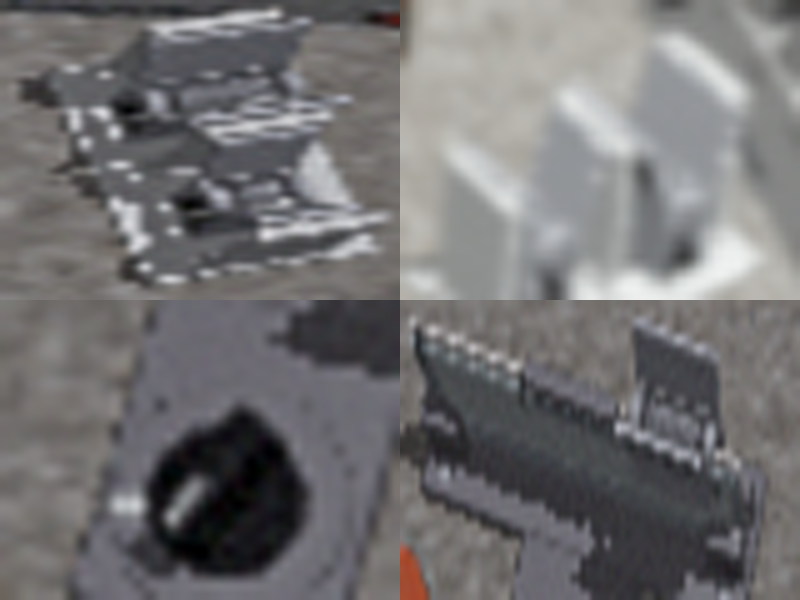

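Run:
```python
from h import *
t=pickle.load(open("top0.pkl","rb"));s=pickle.load(open("side0.pkl","rb"))
P=[cloud(c).reshape(-1,3) for c in(t,s)]
P=[p[~np.isnan(p).any(1)] for p in P]
# rack: wall tops = z>.0775 -> per wall fit
for p,n in zip(P,("top","side")):
    a=.25
    q=p[(abs(p[:,0]-.485)<.075)&(abs(p[:,1]+.335)<.08)&(p[:,2]>0.078)&(p[:,2]<.09)&(p[:,0]<.55)]
    X=q[:,:2]@[np.cos(a),np.sin(a)]
    k=cv2.kmeans(X.astype(np.float32),3,None,(3,50,1e-5),5,cv2.KMEANS_PP_CENTERS)[1].ravel()
    cs=[]
    for i in np.argsort([X[k==j].mean() for j in range(3)]):
        w=q[k==i]; l=cv2.fitLine(w[:,:2].astype(np.float32),cv2.DIST_HUBER,0,.01,.01).ravel();d=l[:2]*np.sign(l[1])
        pr=(w[:,:2]-l[2:])@d; c=l[2:]+d*(pr.min()+pr.max())/2;cs.append(c)
        print(n,"wall",len(w),c.round(4),"len",np.ptp(pr).round(4),"yaw",np.arctan2(-d[0],d[1]).round(3),w[:,2].mean().round(4))
    cs=np.array(cs);d=cs[2]-cs[0];print("span",np.hypot(*d),"yaw from centres",np.arctan2(d[1],d[0]),"mid",cs.mean(0))
    np.save(n+"rack.npy",cs)
c=np.load("toprack.npy").mean(0)
a=np.arctan2(*(np.load("toprack.npy")[2]-np.load("toprack.npy")[0])[::-1])
for a in (a,.25):
  R=np.array([[np.cos(a),np.sin(a)],[-np.sin(a),np.cos(a)]])
  for p,n in zip(P,("top","side")):
    r=(p[:,:2]-c)@R.T
    for sx in(-1,1):
        for zl,zh in((.008,.03),(.03,.05),(.05,.074)):
            m=(abs(r[:,0]-sx*.027)<.018)&(abs(r[:,1])<.035)&(p[:,2]>zl)&(p[:,2]<zh)
            if m.sum(): print(n,round(a,3),"bay",sx,zl,m.sum(),"y",r[m,1].min().round(4),r[m,1].max().round(4),"x",r[m,0].min().round(4),r[m,0].max().round(4))
# stand edge with bound
for p,n in zip(P,("top","side")):
    for z0,z1 in((.1,.109),(.115,.122),(.125,.17)):
        q=p[(p[:,1]>.1)&(p[:,1]<.36)&(p[:,2]>z0)&(p[:,2]<z1)]
        q=q[abs((q[:,0]-.527)-(q[:,1]-.25)*.27)<.04]
        if len(q)<5: continue
        l=cv2.fitLine(q[:,:2].astype(np.float32),cv2.DIST_HUBER,0,.01,.01).ravel();d=l[:2]*np.sign(l[1]);nn=np.array([d[1],-d[0]]);pr=(q[:,:2]-l[2:])@d;o=(q[:,:2]-l[2:])@nn
        print(n,z0,len(q),"yaw",np.arctan2(-d[0],d[1]).round(4),"ends",(l[2:]+d*pr.min()).round(4),(l[2:]+d*pr.max()).round(4),"len",np.ptp(pr).round(3),"thick",np.percentile(o,[5,95]).round(4),q[:,2].max().round(3))
```

```text
top wall 27 [ 0.4347 -0.3458] len 0.037 yaw 0.17 0.0809
top wall 46 [ 0.488  -0.3372] len 0.0479 yaw 0.261 0.0807
top wall 37 [ 0.5371 -0.3263] len 0.0474 yaw 0.15 0.0814
span 0.10419903796597092 yaw from centres 0.18816458893961688 mid [ 0.48658069 -0.33645558]
side wall 12 [ 0.433  -0.3547] len 0.0308 yaw -0.065 0.081
side wall 21 [ 0.483  -0.3403] len 0.0383 yaw 0.151 0.0798
side wall 11 [ 0.5285 -0.3337] len 0.0488 yaw 0.067 0.0796
span 0.09781675214239903 yaw from centres 0.21627598487069888 mid [ 0.48149699 -0.34291667]
top 0.188 bay -1 0.008 34 y -0.0298 0.0338 x -0.0404 -0.0095
top 0.188 bay -1 0.03 73 y -0.0135 0.0184 x -0.04 -0.0139
top 0.188 bay -1 0.05 45 y -0.013 0.0182 x -0.0446 -0.0091
top 0.188 bay 1 0.008 29 y -0.0167 0.0349 x 0.0099 0.0437
top 0.188 bay 1 0.03 114 y -0.0264 0.026 x 0.0146 0.0412
top 0.188 bay 1 0.05 59 y -0.0246 0.0263 x 0.0097 0.0447
side 0.188 bay -1 0.008 25 y -0.0289 -0.0042 x -0.0445 -0.0091
side 0.188 bay -1 0.03 53 y -0.0222 0.0132 x -0.0439 -0.0111
side 0.188 bay -1 0.05 51 y -0.0281 0.0148 x -0.0339 -0.0091
side 0.188 bay 1 0.008 36 y -0.02
[... 747 characters left out ...]
70 y -0.0332 0.0182 x 0.0092 0.0416
side 0.25 bay 1 0.05 70 y -0.0336 0.0192 x 0.0303 0.0448
top 0.1 125 yaw -0.2922 ends [0.495  0.1152] [0.5526 0.3065] len 0.2 thick [-0.0075  0.0099] 0.109
top 0.115 70 yaw -0.3677 ends [0.4945 0.1294] [0.535  0.2345] len 0.113 thick [-0.0051  0.0174] 0.122
top 0.125 237 yaw -0.2833 ends [0.5126 0.1217] [0.527 0.171] len 0.051 thick [-0.0272  0.0091] 0.17
side 0.1 35 yaw -0.2623 ends [0.496  0.1093] [0.548  0.3031] len 0.201 thick [-0.0101  0.0127] 0.108
side 0.115 29 yaw -0.1999 ends [0.5039 0.1078] [0.5284 0.2289] len 0.124 thick [-0.0149  0.0072] 0.122
side 0.125 75 yaw -0.5218 ends [0.5005 0.1128] [0.5324 0.1682] len 0.064 thick [-0.0258  0.013 ] 0.169
```

Crop 2 shows the far bay (crop px 155-305, 20-130) holding the broader clip. The depth gives 52 mm for it against 32 mm in the near bay, so the far bay holds the wide clip. The mat is the 100 mm square at (311,210). The knob is at (206,211) with its pointer down-left and the index at its left. The mark is on the left end of the cassette.

Emit:
{"op": "servo_tool", "data": {
  "motion": [
    [[-3,-3.5,-0.5,0,-1],[-6,-7,-1,0,-1],[-9,-10.5,-1.5,0,-1],[-12,-14,-2,0,-1],[-15,-17.6,-2.5,0,-1]]
  ]
}}

```text
time_s: 0.6
eef_pos: [0.2815, 0.3184, 0.2474]
eef_rot: [-0.0, 0.18, 0.984, -0.0]
wrist_force: [0.7, -0.2, 0.8]
opening: 0.999
grasp_force: 0.0
```

Emit:
{"op": "servo_tool", "data": {
  "motion": [
    [[-3,-3.5,0,0,-1],[-6,-7,0,0,-1],[-9,-10.5,0,0,-1],[-12,-14,0,0,-1],[-15,-17.6,0,0,-1]]
  ]
}}

```text
time_s: 1.1
eef_pos: [0.3595, 0.1007, 0.2476]
eef_rot: [0.0, 0.18, 0.984, 0.0]
wrist_force: [1.3, 1.5, 0.0]
opening: 1.004
grasp_force: 0.0
```

Emit:
{"op": "servo_tool", "data": {
  "motion": [
    [[-3,-3.5,0,0,-1],[-6,-7,0,0,-1],[-9,-10.5,0,0,-1],[-12,-14,0,0,-1],[-15,-17.6,0,0,-1]]
  ]
}}

```text
time_s: 1.6
eef_pos: [0.4376, -0.1172, 0.2474]
eef_rot: [-0.0, 0.18, 0.984, 0.0]
wrist_force: [0.9, 0.6, -0.5]
opening: 0.999
grasp_force: 0.0
```

```bash
cat >> h.py <<'E'
def to(x,y,z,psi=None):
    "shift (cm, tool axes) and twist (deg) from the present pose to a target TCP and tool-y heading (deg)"
    from bench import ctrl
    from scipy.spatial.transform import Rotation as Ro
    o=ctrl.get_obs();w=o["eef_rot"];R=Ro.from_quat([w[1],w[2],w[3],w[0]]).as_matrix()
    p=np.degrees(np.arctan2(R[1,1],R[0,1]));tw=0 if psi is None else -(psi-p)
    print("t",round(o["time_s"],1),"tcp",o["eef_pos"].round(4),"psi",p.round(1),"open",round(o["opening"],3),"f",round(o["grasp_force"],1),"wf",o["wrist_force"].round(1),"tilt",R[2].round(3))
    print("shift cm",(R.T@(np.array([x,y,z])-o["eef_pos"])*100).round(2),"twist",round(float(tw),1))
E
python3 -c "
from h import *
to(.511,-.333,.2,100.6)"
```

```text
t 1.6 tcp [ 0.4376 -0.1172  0.2474] psi 69.2 open 0.999 f 0.0 wf [ 0.9  0.6 -0.5] tilt [ 0.  0. -1.]
shift cm [-14.52 -17.57   4.73] twist -31.4
```

Emit:
{"op": "servo_tool", "data": {
  "motion": [
    [[-3,-3.5,0,-6,-1],[-6,-7,0,-12,-1],[-9,-10.5,0,-18,-1],[-12,-14,2.5,-25,-1],[-14.5,-17.6,4.7,-31.4,-1]]
  ]
}}

```text
time_s: 2.1
eef_pos: [0.5113, -0.3319, 0.2007]
eef_rot: [0.0, -0.095, 0.995, -0.0]
wrist_force: [0.5, 0.3, 0.6]
opening: 0.997
grasp_force: 0.0
```

Run:
```python
from h import *
to(.511,-.333,.044,100.6)
t=snap("top");s=snap("side")
pickle.dump((t,s),open("v1.pkl","wb"))
for c in(t,s):
    w=cloud(c);z=w[...,2]
    m=(z>.17)&(z<.215)&(np.hypot(w[...,0]-.511,w[...,1]+.333)<.08)
    p=w[m];print(len(p),p.min(0).round(3),p.max(0).round(3))
    if len(p)>5:
        r=cv2.minAreaRect(p[:,:2].astype(np.float32));print(r)
def crop(c,u0,v0,w,h,W,H): return cv2.resize(np.ascontiguousarray(c["pixels"][v0:v0+h,u0:u0+w]),(W,H),interpolation=cv2.INTER_CUBIC)
save("c3.png",np.hstack([crop(t,348,140,80,90,400,450),crop(s,310,205,80,90,400,450)]))
```

```text
t 2.1 tcp [ 0.5113 -0.3319  0.2007] psi 101.0 open 0.997 f 0.0 wf [0.5 0.3 0.6] tilt [-0.001 -0.001 -1.   ]
shift cm [ 0.06 -0.09 15.67] twist 0.4Traceback (most recent call last):
  File "<stdin>", line 8, in <module>
    return umr_minimum(a, axis, None, out, keepdims, initial, where)
ValueError: zero-size array to reduction operation minimum which has no identity
```

Run:
```python
from h import *
t,s=pickle.load(open("v1.pkl","rb"))
w=cloud(s);z=w[...,2]
m=(z>.172)&(z<.26)&(np.hypot(w[...,0]-.511,w[...,1]+.333)<.12)
n,L,st,ce=cv2.connectedComponentsWithStats(m.astype(np.uint8))
for i in range(1,n):
    if st[i,4]>3:
        p=w[L==i];print(st[i],p.mean(0).round(3),p.min(0).round(3),p.max(0).round(3))
def crop(c,u0,v0,w,h,W,H): return cv2.resize(np.ascontiguousarray(c["pixels"][v0:v0+h,u0:u0+w]),(W,H),interpolation=cv2.INTER_CUBIC)
save("c3.png",np.hstack([crop(t,348,140,80,90,400,450),crop(s,300,195,80,90,400,450)]))
```

```text
[340 212   7  13  72] [ 0.495 -0.294  0.236] [ 0.484 -0.304  0.21 ] [ 0.51  -0.284  0.259]
[358 229   8  11  60] [ 0.511 -0.39   0.237] [ 0.501 -0.403  0.214] [ 0.524 -0.376  0.26 ]
```

View pics/c3.png

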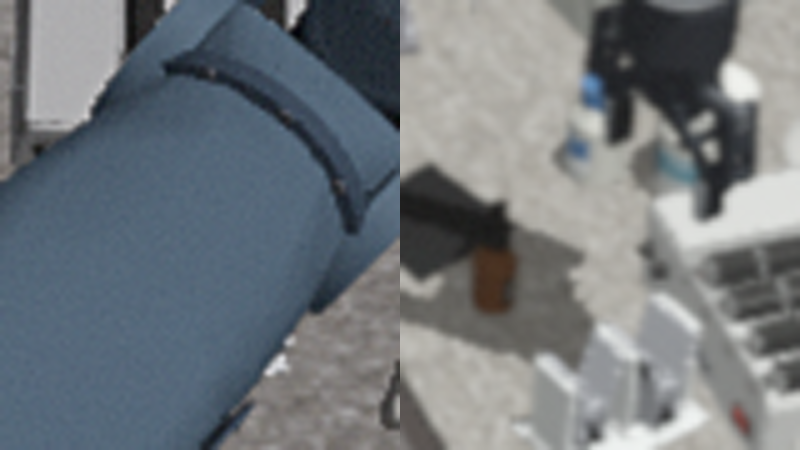

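The side view shows the open fingers straddling the far bay, at crop (610,110) and (710,190). Descending.

Emit:
{"op": "servo_tool", "data": {
  "motion": [
    [[0.1,0,4.5,0.4,-1],[0.1,0,9,0.4,-1],[0.1,0,12,0.4,-1],[0.1,0,14.5,0.4,-1],[0.1,0,15.6,0.4,-1]]
  ]
}}

```text
time_s: 2.7
eef_pos: [0.508, -0.3282, 0.0425]
eef_rot: [-0.002, -0.089, 0.996, 0.002]
wrist_force: [-0.9, 0.2, -0.6]
opening: 1.004
grasp_force: 0.0
```

Emit:
{"op": "servo_tool", "data": {
  "motion": [
    [[0,0,0,0,-0.5],[0,0,0,0,0.5],[0,0,0,0,1],[0,0,0,0,1],[0,0,0,0,1]]
  ]
}}

```text
time_s: 3.2
eef_pos: [0.5109, -0.3311, 0.0469]
eef_rot: [0.001, -0.089, 0.996, -0.001]
wrist_force: [2.7, -0.8, 0.4]
opening: 0.141
grasp_force: 1.2
```

Emit:
{"op": "servo_tool", "data": {
  "motion": [
    [[0,0,0,0,1],[0,0,0,0,1],[0,0,0,0,1],[0,0,0,0,1],[0,0,-0.3,0,1]]
  ]
}}

```text
time_s: 3.7
eef_pos: [0.5095, -0.3297, 0.0479]
eef_rot: [-0.0, -0.089, 0.996, 0.0]
wrist_force: [4.1, 0.1, -2.4]
opening: 0.003
grasp_force: 2.0
```

Run:
```python
from h import *
to(.511,-.333,.044,100.6)
t=snap("top");s=snap("side")
pickle.dump((t,s),open("v2.pkl","wb"))
def crop(c,u0,v0,w,h,W,H): return cv2.resize(np.ascontiguousarray(c["pixels"][v0:v0+h,u0:u0+w]),(W,H),interpolation=cv2.INTER_CUBIC)
save("c4.png",np.hstack([crop(t,348,140,80,90,400,450),crop(s,310,220,60,67,400,450)]))
```

```text
t 3.7 tcp [ 0.5095 -0.3297  0.0479] psi 100.3 open 0.003 f 2.0 wf [ 4.1  0.1 -2.4] tilt [-0.     0.001 -1.   ]
shift cm [-0.09 -0.35  0.39] twist -0.3
```

View pics/c4.png

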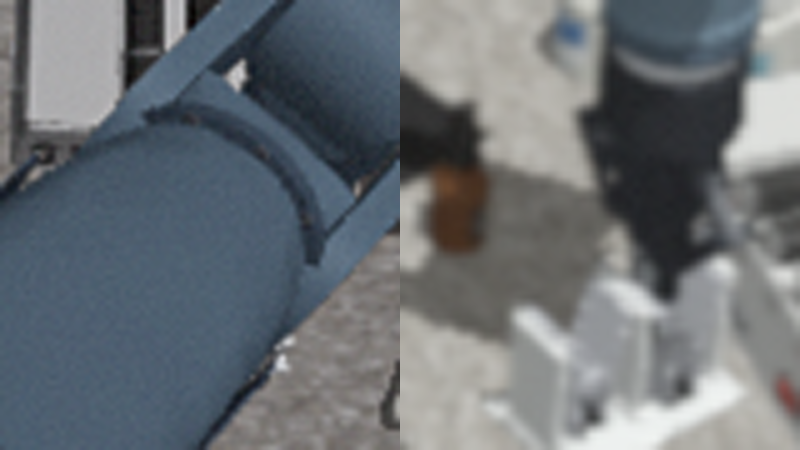

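Run:
```python
from h import *
t,s=pickle.load(open("v2.pkl","rb"));s0=pickle.load(open("side0.pkl","rb"))
w=cloud(s);w0=cloud(s0)
for u,v in((358,250),(357,248),(356,250),(352,262),(350,258),(349,265),(350,268),(352,267)):
    print(u,v,w[v,u].round(3),w0[v,u].round(3),s["pixels"][v,u],s0["pixels"][v,u])
c=np.load("toprack.npy").mean(0);a=.2;R=np.array([[np.cos(a),np.sin(a)],[-np.sin(a),np.cos(a)]])
for n,p in(("now",w),("before",w0)):
    q=p.reshape(-1,3);r=(q[:,:2]-c)@R.T
    for zl in np.arange(.01,.2,.02):
        m=(abs(r[:,0]-.025)<.02)&(abs(r[:,1])<.06)&(q[:,2]>zl)&(q[:,2]<zl+.02)
        if m.sum():print(n,zl.round(2),m.sum(),"y",np.percentile(r[m,1],[0,25,50,75,100]).round(3),"x",r[m,0].min().round(3),r[m,0].max().round(3))
```

```text
358 250 [ 0.516 -0.374  0.156] [ 0.562 -0.3    0.077] [124 126 130] [141 141 140]
357 248 [ 0.513 -0.371  0.162] [ 0.564 -0.29   0.077] [106 109 114] [152 154 151]
356 250 [ 0.511 -0.371  0.154] [ 0.56  -0.291  0.07 ] [80 83 87] [127 129 127]
352 262 [ 0.524 -0.331  0.06 ] [ 0.526 -0.327  0.056] [125 128 131] [145 147 151]
350 258 [ 0.498 -0.358  0.112] [ 0.524 -0.316  0.066] [37 38 41] [148 151 154]
349 265 [ 0.505 -0.345  0.066] [ 0.517 -0.326  0.044] [137 139 143] [162 165 169]
350 268 [ 0.515 -0.337  0.041] [ 0.497 -0.366  0.073] [133 136 140] [145 148 151]
352 267 [ 0.523 -0.336  0.041] [ 0.52  -0.342  0.048] [140 142 146] [151 154 157]
now 0.01 30 y [-0.036 -0.024 -0.02  -0.016 -0.01 ] x 0.009 0.045
now 0.03 53 y [-0.031 -0.023 -0.02  -0.012  0.002] x 0.008 0.042
now 0.05 49 y [-0.032 -0.021 -0.014 -0.008 -0.001] x 0.005 0.043
now 0.07 41 y [-0.026 -0.012 -0.009  0.001  0.019] x 0.005 0.045
now 0.09 49 y [-0.031 -0.011 -0.004  0.014  0.037] x 0.005 0.032
now 0.11 62 y [-0.051 -0.013  0.007  0.037  0.055] x 0.005 0.038
now 0.13 90 y [-0.059 -0.049 -0.022  0.031  0.058] x 0.005 0.033
now 0.15 64 y [-0.057 -0.038 -0.034 -0.018  0.057] x 0.006 0.03
now 0.17 31 y [-0.039 -0.036 -0.034 -0.032 -0.027] x 0.006 0.042
now 0.19 34 y [-0.041 -0.035 -0.033 -0.032 -0.028] x 0.008 0.041
before 0.01 32 y [-0.038 -0.028 -0.023 -0.015 -0.009] x 0.009 0.034
before 0.03 72 y [-0.032 -0.025 -0.016 -0.002  0.02 ] x 0.007 0.041
before 0.05 65 y [-0.032 -0.022 -0.012  0.006  0.02 ] x 0.006 0.045
before 0.07 24 y [-0.03  -0.015 -0.004  0.012  0.021] x 0.008 0.045
```

Run:
```python
from h import *
t,s=pickle.load(open("v2.pkl","rb"));t1,s1=pickle.load(open("v1.pkl","rb"))
def pr(c,X): q=np.asarray(c["R"])@X+c["t"];return np.array([c["fx"]*q[0]/q[2]+c["cx"],c["fy"]*q[1]/q[2]+c["cy"]]).round(1)
for z in(.023,.048,.08,.12,.16): print(z,pr(s,np.array([.5095,-.3297,z])))
w=cloud(s)
for v in range(240,275,2): print(v,*[(w[v,u].round(3).tolist(),int(s["pixels"][v,u].mean())) for u in(346,350,354)])
a=np.radians(101)
for k in(-1,1):
    for z in(.175,.19,.25): print("v1 finger",k,z,pr(s1,np.array([.5113+k*.0425*np.cos(a),-.3319+k*.0425*np.sin(a),z])))
print(np.array([[int(s1["pixels"][v,u].mean()) for u in range(334,372,2)] for v in range(206,246,2)]))
```

```text
0.023 [347.3 270.6]
0.048 [347.8 265.4]
0.08 [348.4 258.6]
0.12 [349.2 250. ]
0.16 [350.1 241. ]
240 ([0.479, -0.355, 0.196], 43) ([0.488, -0.364, 0.199], 48) ([0.503, -0.365, 0.196], 48)
242 ([0.479, -0.355, 0.187], 42) ([0.489, -0.364, 0.19], 45) ([0.501, -0.369, 0.191], 48)
244 ([0.493, -0.334, 0.156], 38) ([0.498, -0.35, 0.168], 36) ([0.5, -0.372, 0.185], 44)
246 ([0.49, -0.339, 0.152], 35) ([0.501, -0.346, 0.154], 38) ([0.504, -0.366, 0.17], 50)
248 ([0.488, -0.343, 0.148], 37) ([0.495, -0.358, 0.157], 38) ([0.504, -0.368, 0.163], 46)
250 ([0.49, -0.341, 0.136], 37) ([0.497, -0.355, 0.146], 34) ([0.502, -0.372, 0.158], 39)
252 ([0.49, -0.343, 0.129], 36) ([0.498, -0.356, 0.137], 36) ([0.525, -0.335, 0.11], 75)
254 ([0.496, -0.334, 0.11], 37) ([0.505, -0.345, 0.117], 38) ([0.503, -0.373, 0.141], 97)
256 ([0.494, -0.338, 0.104], 52) ([0.509, -0.34, 0.101], 38) ([0.502, -0.376, 0.134], 57)
258 ([0.494, -0.339, 0.097], 69) ([0.498, -0.358, 0.112], 38) ([0.503, -0.376, 0.126], 52)
260 ([0.497, -0.337, 0.084], 100) ([0.496, -0.363, 0.107], 41) ([0.527, -0.338, 0.075], 130)
262 ([0.498
[... 1751 characters left out ...]
  96  91  99 114 134 110  51  43  37  49  61
   83]
 [146 154 167 175 172 167 138 101 108 127 125 119 107  62  39  38  59  75
  140]
 [173 160 169 170 170 175 155 129 118 138 152 160 135 102  44  46 145 205
  217]
 [174 172 174 175 172 171 171 175 147 185 210 213 166 100  45 115 214 221
  222]
 [179 178 176 171 181 171 173 171 169 213 221 221 171  92  44 128 218 221
  221]
 [177 182 180 175 175 167 174 170 147 186 219 221 183 106 126 196 220 221
  222]
 [172 175 171 177 175 170 173 166 137 161 205 221 219 211 217 221 221 220
  217]
 [168 173 182 178 180 176 174 157 125 139 170 217 222 220 214 213 204 189
  181]
 [129 159 185 181 177 169 165 102  97 131 152 193 196 187 175 165 151 129
  119]]
```

The clip is still in its bay, and the shut fingers seem to sit between its levers, above the hinge. I'll raise and measure the real fingertip height in free space.

Emit:
{"op": "servo_tool", "data": {
  "motion": [
    [[0,0,-1,0,1],[0,0,-3,0,1],[0,0,-7,0,1],[0,0,-12,0,1],[0,0,-15.3,0,1]]
  ]
}}

```text
time_s: 4.3
eef_pos: [0.5088, -0.3303, 0.2041]
eef_rot: [-0.0, -0.089, 0.996, -0.0]
wrist_force: [0.5, -0.8, 0.8]
opening: 0.003
grasp_force: 0.0
```

Emit:
{"op": "servo_tool", "data": {
  "motion": [
    [[0,0,0,0,1],[0,0,0,0,1]]
  ]
}}

```text
time_s: 4.5
eef_pos: [0.5088, -0.33, 0.2016]
eef_rot: [-0.0, -0.089, 0.996, -0.0]
wrist_force: [-0.6, 0.4, -0.4]
opening: -0.004
grasp_force: 0.0
```

Run:
```python
from h import *
to(.511,-.333,.044,100.6)
t=snap("top");s=snap("side")
pickle.dump((t,s),open("v3.pkl","wb"))
w=cloud(s)
def pr(c,X): q=np.asarray(c["R"])@X+c["t"];return np.array([c["fx"]*q[0]/q[2]+c["cx"],c["fy"]*q[1]/q[2]+c["cy"]]).round(1)
for z in (.176,.19,.2,.22): print(pr(s,np.array([.511,-.332,z])))
print(np.array([[int(s["pixels"][v,u].mean()) for u in range(334,372,2)] for v in range(206,250,2)]))
for v in range(214,240,3): print(v,*[w[v,u].round(3).tolist() for u in(348,350,352)])
def crop(c,u0,v0,w,h,W,H): return cv2.resize(np.ascontiguousarray(c["pixels"][v0:v0+h,u0:u0+w]),(W,H),interpolation=cv2.INTER_CUBIC)
save("c5.png",crop(s,310,195,80,90,533,600))
```

```text
t 4.5 tcp [ 0.5088 -0.33    0.2016] psi 100.3 open -0.004 f 0.0 wf [-0.6  0.4 -0.4] tilt [ 0.001  0.    -1.   ]
shift cm [-0.18 -0.33 15.76] twist -0.3
[351.2 237.7]
[351.5 234.5]
[351.7 232.2]
[352.2 227.5]
[[178 176 169  92  43  42  38  39  38  39  41  44  46  49 102 178 171 174
  175]
 [182 179 176 128  45  42  37  37  35  38  38  37  45  56 116 221 225 198
  171]
 [183 165 151 135  59 103  50  36  36  38  36  38  53  96 114 222 238 235
  210]
 [170 147 142 142  83  56  37  36  37  36  36  36  46  98 154 232 237 238
  232]
 [162 115 103 119  90  39  36  38  35  38  36  35  40  92 149 226 238 238
  233]
 [169 151 128 120 118  68  47  37  37  37  38  35  60  74 123 181 203 238
  216]
 [173 187 198 209 204 198 136  39  38  39  36  39 106  84  99 125 102 185
  179]
 [141 183 206 216 214 196 131  42  36  40  36  42  61  47  66  98 135 184
  193]
 [119 142 170 186 182 168 159  86  42  38  35  34  36  53 118 160 183 207
  200]
 [ 96 105 153 174 176 170 155  86  65  40  36  54  97 187 202 216 203 183
  171]
 [124 125 157 174 175 168 130  91  98  44  48 126 160 171 172 175 177 175
  169]
 
[... 840 characters left out ...]
48  94  85 123 141 152 131 125  80  67  65
   66]]
214 [0.494, -0.327, 0.277] [0.49, -0.346, 0.293] [0.495, -0.349, 0.294]
217 [0.494, -0.329, 0.267] [0.494, -0.34, 0.275] [0.495, -0.352, 0.284]
220 [0.498, -0.323, 0.249] [0.495, -0.341, 0.263] [0.499, -0.346, 0.266]
223 [0.491, -0.337, 0.249] [0.495, -0.342, 0.251] [0.5, -0.346, 0.253]
226 [0.497, -0.328, 0.228] [0.5, -0.336, 0.233] [0.498, -0.352, 0.246]
229 [0.496, -0.332, 0.218] [0.502, -0.335, 0.219] [0.503, -0.345, 0.226]
232 [0.619, -0.124, 0.002] [0.503, -0.334, 0.205] [0.624, -0.144, 0.016]
235 [0.613, -0.136, -0.002] [0.571, -0.221, 0.08] [0.581, -0.219, 0.075]
238 [0.609, -0.145, -0.008] [0.567, -0.231, 0.075] [0.57, -0.239, 0.08]
```

View pics/c5.png

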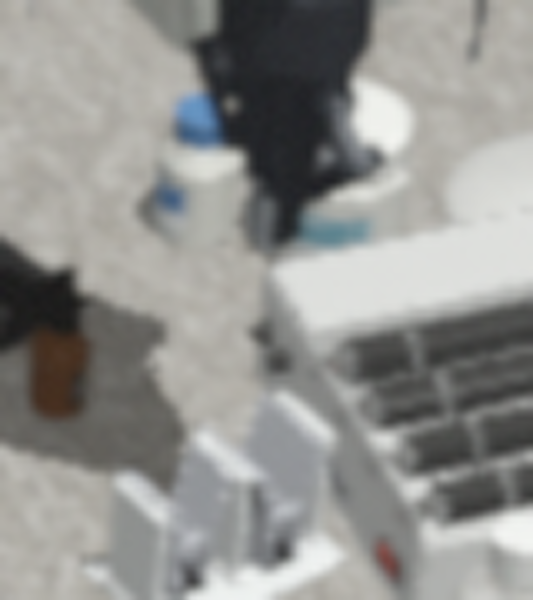

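The picture shows shut fingertips ending at crop (290,240), about z 0.200 with the TCP at 0.2016. So the real tips are about 24 mm shorter than stated, and the first grasp closed above the hinge. Both clips still stand in the rack. I'll go about 24 mm deeper.

Emit:
{"op": "servo_tool", "data": {
  "motion": [
    [[-0.2,-0.3,0,-0.3,-1],[-0.2,-0.3,0,-0.3,-1],[-0.2,-0.3,3,-0.3,-1],[-0.2,-0.3,6,-0.3,-1],[-0.2,-0.3,9,-0.3,-1]]
  ]
}}

```text
time_s: 5.1
eef_pos: [0.5117, -0.3326, 0.1096]
eef_rot: [-0.0, -0.092, 0.996, 0.0]
wrist_force: [0.2, 0.3, -0.6]
opening: 0.845
grasp_force: 0.0
```

Emit:
{"op": "servo_tool", "data": {
  "motion": [
    [[0,0,2,0,-1],[0,0,5,0,-1],[0,0,7,0,-1],[0,0,8.5,0,-1],[0,0,9.1,0,-1]]
  ]
}}

```text
time_s: 5.6
eef_pos: [0.5109, -0.3318, 0.018]
eef_rot: [-0.001, -0.092, 0.996, 0.001]
wrist_force: [-0.3, 0.3, 0.0]
opening: 0.999
grasp_force: 0.0
```

Emit:
{"op": "servo_tool", "data": {
  "motion": [
    [[0,0,0,0,-0.5],[0,0,0,0,0.2],[0,0,0,0,1],[0,0,0,0,1],[0,0,0,0,1]]
  ]
}}

```text
time_s: 6.1
eef_pos: [0.513, -0.3337, 0.022]
eef_rot: [0.001, -0.092, 0.996, -0.001]
wrist_force: [-1.0, -0.2, 6.2]
opening: 0.568
grasp_force: 62.3
```

Emit:
{"op": "servo_tool", "data": {
  "motion": [
    [[0,0,-1,0,1],[0,0,-3,0,1],[0,0,-7,0,1],[0,0,-11,0,1],[0,0,-15,0,1]]
  ]
}}

```text
time_s: 6.6
eef_pos: [0.5116, -0.3324, 0.172]
eef_rot: [-0.0, -0.092, 0.996, 0.0]
wrist_force: [1.1, -0.8, -0.6]
opening: 0.565
grasp_force: 62.0
```

Run:
```python
from h import *
to(.451,-.091,.17,73.4)
s=snap("side");pickle.dump(s,open("v4.pkl","wb"))
w=cloud(s);z=w[...,2]
for zl in np.arange(.12,.26,.01):
    m=(z>zl)&(z<=zl+.01)&(abs(w[...,0]-.51)<.05)&(abs(w[...,1]+.33)<.06)
    b=s["pixels"].mean(-1);q=w[m&(b>90)];d=w[m&(b<=60)]
    print(zl.round(2),len(q),len(d),q.min(0).round(3).tolist() if len(q) else '',q.max(0).round(3).tolist() if len(q) else '')
```

```text
t 6.6 tcp [ 0.5116 -0.3324  0.172 ] psi 100.6 open 0.565 f 62.0 wf [ 1.1 -0.8 -0.6] tilt [ 0.  0. -1.]
shift cm [ 1.53 24.84  0.21] twist 27.2
0.12 0 0  
0.13 0 0  
0.14 2 0 [0.495, -0.348, 0.146] [0.505, -0.307, 0.147]
0.15 27 1 [0.49, -0.361, 0.15] [0.52, -0.313, 0.16]
0.16 33 0 [0.49, -0.361, 0.16] [0.526, -0.313, 0.17]
0.17 23 0 [0.493, -0.361, 0.17] [0.505, -0.312, 0.18]
0.18 31 1 [0.489, -0.37, 0.18] [0.519, -0.308, 0.19]
0.19 33 2 [0.489, -0.371, 0.19] [0.524, -0.305, 0.2]
0.2 26 14 [0.487, -0.376, 0.2] [0.522, -0.301, 0.21]
0.21 10 21 [0.483, -0.365, 0.211] [0.527, -0.304, 0.219]
0.22 30 16 [0.481, -0.386, 0.22] [0.527, -0.293, 0.23]
0.23 10 34 [0.484, -0.39, 0.23] [0.526, -0.285, 0.237]
0.24 2 30 [0.496, -0.364, 0.243] [0.51, -0.355, 0.245]
0.25 1 41 [0.486, -0.274, 0.253] [0.486, -0.274, 0.253]
0.26 1 37 [0.486, -0.272, 0.26] [0.486, -0.272, 0.26]
```

Emit:
{"op": "servo_tool", "data": {
  "motion": [
    [[0.3,4,0,5,1],[0.6,9,0,11,1],[0.9,14,0,17,1],[1.2,19,0,23,1],[1.5,23.5,0,27.2,1]]
  ]
}}

```text
time_s: 7.15
eef_pos: [0.453, -0.1024, 0.1703]
eef_rot: [0.0, 0.147, 0.989, 0.0]
wrist_force: [0.3, -0.5, -2.0]
opening: 0.568
grasp_force: 62.2
```

Run:
```python
from h import *
to(.451,-.091,.022,73.7)
```

```text
t 7.2 tcp [ 0.453  -0.1024  0.1703] psi 73.1 open 0.568 f 62.2 wf [ 0.3 -0.5 -2. ] tilt [-0.  0. -1.]
shift cm [ 0.52  1.03 14.83] twist -0.6
```

Emit:
{"op": "servo_tool", "data": {
  "motion": [
    [[0.5,1,4,-0.5,1],[0.5,1,8,-0.5,1],[0.5,1,11.5,-0.5,1],[0.5,1,13.6,-0.5,1],[0.5,1,14.2,-0.5,1]]
  ]
}}

```text
time_s: 7.65
eef_pos: [0.4502, -0.0924, 0.0261]
eef_rot: [-0.002, 0.14, 0.99, 0.001]
wrist_force: [-0.6, -0.3, -0.1]
opening: 0.567
grasp_force: 62.1
```

Emit:
{"op": "servo_tool", "data": {
  "motion": [
    [[0,0,0.1,0,1],[0,0,0.3,0,1],[0,0,0.4,0,1],[0,0,0.5,0,1],[0,0,0.5,0,1]]
  ]
}}

```text
time_s: 8.15
eef_pos: [0.4526, -0.0937, 0.0238]
eef_rot: [0.001, 0.14, 0.99, -0.0]
wrist_force: [-0.5, -0.4, -2.0]
opening: 0.567
grasp_force: 62.1
```

Emit:
{"op": "servo_tool", "data": {
  "motion": [
    [[0,0,0.1,0,1],[0,0,0.2,0,1],[0,0,0.3,0,1],[0,0,0.3,0,1]]
  ]
}}

```text
time_s: 8.55
eef_pos: [0.4525, -0.0935, 0.021]
eef_rot: [0.0, 0.14, 0.99, -0.0]
wrist_force: [-3.1, 0.6, 8.8]
opening: 0.569
grasp_force: 63.3
```

Emit:
{"op": "servo_tool", "data": {
  "motion": [
    [[0,0,-0.1,0,0.3],[0,0,-0.1,0,-0.4],[0,0,-0.1,0,-1],[0,0,-0.1,0,-1],[0,0,-0.1,0,-1]]
  ]
}}

```text
time_s: 9.05
eef_pos: [0.4522, -0.0935, 0.0212]
eef_rot: [-0.0, 0.14, 0.99, 0.0]
wrist_force: [-1.0, -0.3, 0.5]
opening: 0.997
grasp_force: 0.0
```

Emit:
{"op": "servo_tool", "data": {
  "motion": [
    [[0,0,-1,0,-1],[0,0,-4,0,-1],[0,0,-7,0,-1],[0,0,-10,0,-1],[0,0,-12,0,-1]]
  ]
}}

```text
time_s: 9.55
eef_pos: [0.4531, -0.0938, 0.1442]
eef_rot: [0.002, 0.14, 0.99, -0.0]
wrist_force: [0.0, -0.3, -0.5]
opening: 0.999
grasp_force: 0.0
```

Run:
```python
from h import *
to(.451,-.091,.14,-16.3)
s=snap("side");w=cloud(s);z=w[...,2];b=s["pixels"].mean(-1)
m=(abs(w[...,0]-.45)<.05)&(abs(w[...,1]+.095)<.06)&(b>80)
for zl in np.arange(.01,.1,.01):
    q=w[m&(z>zl)&(z<=zl+.01)]
    if len(q):print(zl.round(2),len(q),q.min(0).round(3),q.max(0).round(3),q.mean(0).round(3))
```

```text
t 9.6 tcp [ 0.4531 -0.0938  0.1442] psi 73.9 open 0.999 f 0.0 wf [ 0.  -0.3 -0.5] tilt [-0.003 -0.001 -1.   ]
shift cm [0.28 0.21 0.42] twist 90.2
0.01 10 [ 0.431 -0.122  0.01 ] [ 0.454 -0.076  0.02 ] [ 0.441 -0.106  0.015]
0.02 8 [ 0.433 -0.121  0.021] [ 0.46  -0.083  0.03 ] [ 0.442 -0.105  0.025]
0.03 35 [ 0.434 -0.128  0.03 ] [ 0.464 -0.069  0.04 ] [ 0.448 -0.102  0.036]
0.04 34 [ 0.431 -0.125  0.04 ] [ 0.466 -0.072  0.05 ] [ 0.452 -0.098  0.044]
0.05 12 [ 0.428 -0.123  0.051] [ 0.469 -0.079  0.059] [ 0.451 -0.102  0.055]
0.06 20 [ 0.424 -0.128  0.06 ] [ 0.47  -0.076  0.07 ] [ 0.459 -0.104  0.064]
0.07 27 [ 0.423 -0.119  0.07 ] [ 0.474 -0.068  0.08 ] [ 0.45  -0.097  0.075]
0.08 1 [ 0.423 -0.101  0.08 ] [ 0.423 -0.101  0.08 ] [ 0.423 -0.101  0.08 ]
```

Emit:
{"op": "servo_tool", "data": {
  "motion": [
    [[0,0,0,8.5,-1],[0,0,0,17,-1],[0,0,0,25.5,-1],[0,0,0,34,-1],[0,0,0,42,-1]]
  ]
}}

```text
time_s: 10.1
eef_pos: [0.4521, -0.0934, 0.1416]
eef_rot: [0.0, 0.488, 0.873, 0.0]
wrist_force: [0.2, 0.4, -0.5]
opening: 1.002
grasp_force: 0.0
```

Emit:
{"op": "servo_tool", "data": {
  "motion": [
    [[0,0,0,8.5,-1],[0,0,0,17,-1],[0,0,0,25.5,-1],[0,0,0,34,-1],[0,0,0,42,-1]]
  ]
}}

```text
time_s: 10.6
eef_pos: [0.4521, -0.0934, 0.1415]
eef_rot: [0.0, 0.769, 0.64, 0.0]
wrist_force: [0.4, -0.3, -1.1]
opening: 1.0
grasp_force: 0.0
```

Emit:
{"op": "servo_tool", "data": {
  "motion": [
    [[0,0,0,6,-1],[0,0,0,6,-1]]
  ]
}}

```text
time_s: 10.8
eef_pos: [0.4522, -0.0934, 0.1415]
eef_rot: [0.0, 0.8, 0.601, 0.0]
wrist_force: [-0.0, 0.0, -0.3]
opening: 1.0
grasp_force: 0.0
```

```bash
python3 -c "
from h import *
to(.4525,-.0937,.048,-16.3)"
```

```text
t 10.8 tcp [ 0.4522 -0.0934  0.1415] psi -16.2 open 1.0 f 0.0 wf [-0.   0.  -0.3] tilt [ 0.  0. -1.]
shift cm [-0.02  0.04  9.35] twist 0.1
```

Emit:
{"op": "servo_tool", "data": {
  "motion": [
    [[0,0,3,0,-1],[0,0,6,0,-1],[0,0,8,0,-1],[0,0,9,0,-1],[0,0,9.3,0,-1]]
  ]
}}

```text
time_s: 11.3
eef_pos: [0.4516, -0.0932, 0.0475]
eef_rot: [-0.001, 0.799, 0.602, -0.0]
wrist_force: [0.3, 0.2, 1.0]
opening: 0.999
grasp_force: 0.0
```

Emit:
{"op": "servo_tool", "data": {
  "motion": [
    [[0,0,0,0,-0.4],[0,0,0,0,0],[0,0,0,0,0.3],[0,0,0,0,0.6],[0,0,0,0,1]]
  ]
}}

```text
time_s: 11.8
eef_pos: [0.4528, -0.094, 0.051]
eef_rot: [0.0, 0.799, 0.601, -0.0]
wrist_force: [-10.2, 2.9, 25.6]
opening: 0.268
grasp_force: 56.9
```

Emit:
{"op": "servo_tool", "data": {
  "motion": [
    [[0,0,0,0,1],[0,0,0,0,1],[0,0,0,0,1]]
  ]
}}

```text
time_s: 12.1
eef_pos: [0.4527, -0.0939, 0.051]
eef_rot: [0.0, 0.799, 0.601, -0.0]
wrist_force: [-8.9, 2.6, 24.6]
opening: 0.274
grasp_force: 56.9
```

Levers are squeezed (23 mm, 57 N). Lifting and checking the clip against the cassette.

Emit:
{"op": "servo_tool", "data": {
  "motion": [
    [[0,0,-1,0,1],[0,0,-3,0,1],[0,0,-7,0,1],[0,0,-11,0,1],[0,0,-15,0,1]]
  ]
}}

```text
time_s: 12.6
eef_pos: [0.452, -0.0933, 0.2002]
eef_rot: [0.0, 0.799, 0.601, 0.0]
wrist_force: [1.1, -0.1, -1.2]
opening: 0.252
grasp_force: 58.0
```

Emit:
{"op": "servo_tool", "data": {
  "motion": [
    [[0,0,-1,0,1],[0,0,-1,0,1]]
  ]
}}

```text
time_s: 12.8
eef_pos: [0.4535, -0.094, 0.2105]
eef_rot: [0.002, 0.799, 0.601, 0.001]
wrist_force: [-0.6, -0.5, -1.9]
opening: 0.254
grasp_force: 58.0
```

Run:
```python
from h import *
to(.541,.270,.215,-16.3)
s=snap("side");w=cloud(s);z=w[...,2];b=s["pixels"].mean(-1)
m=(abs(w[...,0]-.45)<.05)&(abs(w[...,1]+.095)<.07)&(b>80)
for zl in np.arange(.13,.25,.01):
    q=w[m&(z>zl)&(z<=zl+.01)]
    if len(q):print(zl.round(2),len(q),q.min(0).round(3),q.max(0).round(3),q.mean(0).round(3))
# cassette geometry, unobstructed first pictures
t=pickle.load(open("top0.pkl","rb"))
t0=t;W=cloud(t);yaw=-.285;d=np.array([-np.sin(yaw),np.cos(yaw)]);n=np.array([np.cos(yaw),np.sin(yaw)])
hsv=cv2.cvtColor(t["pixels"],cv2.COLOR_RGB2GRAY)
M=np.array([.5236,.209])
R=np.asarray(t["R"])
# sample intensity profile across the edge at plane z=.105 for several stations along the edge
g=hsv.astype(np.float32)
for st in np.arange(-.1,.101,.01):
    pts=[]
    offs=np.arange(-.021,.0211,.003)
    for o in offs:
        X=np.r_[M+d*st+n*o,.105];q=R@X+t["t"];pts.append([t["fx"]*q[0]/q[2]+t["cx"],t["fy"]*q[1]/q[2]+t["cy"]])
    p=np.array(pts,np.float32)
    I=cv2.remap(g,p[:,:1],p[:,1:],cv2.INTER_LINEAR).ravel().astype(int)
    Z=cv2.remap(W[...,2].astype(np.float32),p[:,:1],p[:,1:],cv2.INTER_NEAREST).ravel()
    print(round(st,2),I.tolist(),(Z*1000).round().astype(int).tolist())
```

```text
t 12.8 tcp [ 0.4535 -0.094   0.2105] psi -16.1 open 0.254 f 58.0 wf [-0.6 -0.5 -1.9] tilt [-0.001  0.005 -1.   ]
shift cm [37.4  -1.69 -0.5 ] twist 0.2
0.15 2 [ 0.453 -0.119  0.159] [ 0.458 -0.115  0.159] [ 0.456 -0.117  0.159]
0.16 20 [ 0.423 -0.125  0.162] [ 0.469 -0.062  0.17 ] [ 0.443 -0.103  0.166]
0.17 21 [ 0.418 -0.124  0.17 ] [ 0.458 -0.071  0.179] [ 0.434 -0.098  0.174]
0.18 18 [ 0.426 -0.125  0.181] [ 0.455 -0.071  0.19 ] [ 0.439 -0.104  0.185]
0.19 38 [ 0.427 -0.124  0.19 ] [ 0.463 -0.067  0.2  ] [ 0.443 -0.102  0.195]
0.2 26 [ 0.433 -0.126  0.2  ] [ 0.466 -0.068  0.21 ] [ 0.448 -0.101  0.204]
0.21 14 [ 0.432 -0.121  0.211] [ 0.464 -0.072  0.22 ] [ 0.445 -0.105  0.215]
0.22 25 [ 0.426 -0.123  0.22 ] [ 0.473 -0.078  0.23 ] [ 0.446 -0.104  0.225]
0.23 34 [ 0.426 -0.123  0.23 ] [ 0.473 -0.077  0.24 ] [ 0.451 -0.103  0.235]
0.24 17 [ 0.427 -0.114  0.24 ] [ 0.472 -0.088  0.25 ] [ 0.453 -0.105  0.245]
-0.1 [87, 115, 93, 74, 65, 61, 61, 68, 85, 109, 113, 110, 115, 113, 112] [51, 49, 53, 52, 60, 77, 88, 94, 102, 54, 11, 2, 0, 3, 1]
-0.09 [101, 62, 56, 70, 74, 66, 61, 74, 97, 104, 
[... 2076 characters left out ...]
7, 140, 104, 112, 113, 111, 116] [36, 47, 66, 73, 85, 85, 104, 105, 101, 108, -3, 0, -2, -5, 0]
0.07 [52, 65, 76, 75, 73, 77, 91, 101, 125, 140, 123, 117, 117, 123, 122] [51, 52, 64, 74, 74, 88, 105, 103, 106, 1, 0, -5, 1, -2, 3]
0.08 [54, 54, 59, 66, 73, 78, 96, 98, 145, 128, 110, 105, 112, 120, 116] [48, 53, 53, 58, 83, 93, 108, 93, 103, -6, -3, 8, -2, 2, 2]
0.09 [117, 121, 109, 74, 52, 69, 109, 105, 180, 122, 107, 116, 124, 116, 115] [-2, -2, 3, 67, 88, 93, 109, 93, 106, -2, 1, 3, -1, -3, 0]
0.1 [115, 115, 109, 100, 108, 116, 137, 107, 142, 125, 120, 112, 106, 108, 107] [0, -1, -1, -5, -2, 104, 107, 102, 107, 2, 3, 3, 1, -1, -5]<stdin>:24: RuntimeWarning: invalid value encountered in cast
```

Run:
```python
from h import *
t=pickle.load(open("top0.pkl","rb"));s=pickle.load(open("side0.pkl","rb"))
yaw=-.285;d=np.array([-np.sin(yaw),np.cos(yaw)]);n=np.array([np.cos(yaw),np.sin(yaw)]);M=np.array([.5236,.209])
for nm,c in(("top",t),("side",s)):
    W=cloud(c);p=W[np.abs(W[...,2]-.1055)<.0045]
    r=np.c_[(p[:,:2]-M)@d,(p[:,:2]-M)@n]
    r=r[(abs(r[:,1]-.003)<.016)&(((r[:,0]>.034)&(r[:,0]<.108))|((r[:,0]<-.088)&(r[:,0]>-.112)))]
    a=np.polyfit(r[:,0],r[:,1],1);res=r[:,1]-np.polyval(a,r[:,0]);k=abs(res)<.007;a=np.polyfit(r[k,0],r[k,1],1)
    print(nm,len(r),"slope",a[0].round(4),"yaw",(yaw-a[0]*1).round(4),"off@.063",np.polyval(a,.063).round(4),"ends",r[:,0].min().round(4),r[:,0].max().round(4))
    k=r[:,0]>0;print("  right part mean",r[k].mean(0).round(4),"left",r[~k].mean(0).round(4),np.percentile(r[k,1],[5,95]).round(4))
# comb extents along d, for the middle
W=cloud(t);p=W[(W[...,2]>.113)&(W[...,2]<.123)];r=np.c_[(p[:,:2]-M)@d,(p[:,:2]-M)@n];r=r[(abs(r[:,1]-.003)<.02)&(abs(r[:,0])<.06)]
print("comb",np.sort(r[:,0])[[0,1,-2,-1]].round(4),np.percentile(r[:,1],[5,50,95]).round(4))
# etched lines: dark columns on the glass front z .06-.10
g=cv2.cvtColor(t["pixels"],cv2.COLOR_RGB2GRAY).astype(np.float32)
R=np.asarray(t["R"])
acc=[]
for z in(.07,.08,.09,.098,.105):
    row=[]
    for st in np.arange(.02,.112,.003):
        X=np.r_[M+d*st+n*(-.0045+.002 if z<.105 else .002),z];q=R@X+t["t"]
        row.append(cv2.getRectSubPix(g,(1,1),(float(t["fx"]*q[0]/q[2]+t["cx"]),float(t["fy"]*q[1]/q[2]+t["cy"])))[0,0])
    print(z,np.array(row).astype(int).tolist())
```

```text
top 66 slope -0.0334 yaw -0.2516 off@.063 0.0008 ends -0.0981 0.1018
  right part mean [0.0694 0.0006] left [-0.094   0.0061] [-0.0048  0.0052]
side 16 slope -0.0309 yaw -0.2541 off@.063 -0.0006 ends -0.1033 0.0973
  right part mean [ 0.0659 -0.0007] left [-0.0942  0.0035] [-0.0046  0.0025]
comb [-0.0593 -0.0577  0.027   0.0278] [-0.0071  0.002   0.0105]
0.07 [75, 75, 75, 75, 74, 74, 75, 75, 74, 72, 77, 73, 74, 71, 73, 75, 73, 75, 75, 73, 75, 76, 75, 72, 67, 59, 56, 62, 93, 103, 102]
0.08 [76, 74, 75, 73, 70, 69, 74, 74, 72, 74, 75, 73, 73, 73, 74, 73, 71, 74, 73, 72, 72, 73, 74, 72, 66, 59, 50, 60, 84, 107, 112]
0.09 [69, 68, 69, 70, 68, 57, 69, 77, 76, 73, 72, 79, 75, 72, 76, 77, 77, 78, 76, 80, 81, 78, 78, 78, 74, 62, 54, 65, 113, 120, 122]
0.098 [61, 58, 67, 76, 58, 66, 83, 88, 85, 81, 84, 91, 88, 85, 85, 96, 91, 84, 88, 104, 97, 87, 88, 106, 98, 77, 46, 115, 129, 130, 120]
0.105 [74, 83, 80, 76, 67, 84, 104, 120, 112, 100, 105, 125, 120, 106, 109, 136, 125, 107, 118, 147, 132, 109, 124, 159, 145, 105, 93, 149, 138, 117, 113]
```

Emit:
{"op": "servo_tool", "data": {
  "motion": [
    [[0,0,-1.5,-1,1],[0,0,-3.5,-1.6,1],[0,0,-3.5,-1.6,1]]
  ]
}}

```text
time_s: 13.15
eef_pos: [0.4526, -0.0936, 0.2433]
eef_rot: [0.0, 0.791, 0.612, 0.0]
wrist_force: [-0.0, 0.9, -1.6]
opening: 0.254
grasp_force: 58.0
```

Run:
```python
from h import *
to(.542,.271,.245,-14.5)
t=pickle.load(open("top0.pkl","rb"));W=cloud(t);yaw=-.253;n=np.array([np.cos(yaw),np.sin(yaw)]);d=np.array([-n[1],n[0]])
r=np.stack([(W[...,:2]-[.542,.271])@n,(W[...,:2]-[.542,.271])@d],-1)
for zl in np.arange(.02,.4,.04):
    m=(W[...,2]>zl)&(W[...,2]<zl+.04)&(abs(r[...,1])<.06)&(r[...,0]>.03)&(r[...,0]<.3)
    if m.sum():print(zl.round(2),m.sum(),r[m][:,0].min().round(3))
```

```text
t 13.2 tcp [ 0.4526 -0.0936  0.2433] psi -14.5 open 0.254 f 58.0 wf [-0.   0.9 -1.6] tilt [-0.     0.001 -1.   ]
shift cm [37.54 -0.49 -0.17] twist -0.0
0.02 124 0.067
0.06 126 0.062
0.1 435 0.059
0.14 1146 0.072
0.18 1021 0.135
0.22 1330 0.2
0.26 134 0.276
```

Emit:
{"op": "servo_tool", "data": {
  "motion": [
    [[4,0,0,0,1],[9,-0.1,0,0,1],[14,-0.2,0,0,1],[19,-0.2,0,0,1],[23,-0.3,0,0,1]]
  ]
}}

```text
time_s: 13.65
eef_pos: [0.506, 0.1324, 0.2403]
eef_rot: [-0.001, 0.791, 0.612, -0.001]
wrist_force: [0.6, -1.1, -1.5]
opening: 0.251
grasp_force: 58.1
```

Emit:
{"op": "servo_tool", "data": {
  "motion": [
    [[4,-0.1,0,0,1],[8,-0.1,0,0,1],[12,-0.2,0,0,1],[14.5,-0.2,0,0,1],[14.5,-0.2,0,0,1]]
  ]
}}

```text
time_s: 14.15
eef_pos: [0.5403, 0.2734, 0.2397]
eef_rot: [-0.001, 0.79, 0.613, -0.002]
wrist_force: [0.8, -0.0, -1.1]
opening: 0.256
grasp_force: 58.0
```

Emit:
{"op": "servo_tool", "data": {
  "motion": [
    [[0,0,2,0,1],[0,0,4,0,1],[0,0,5.5,0,1],[0,0,6,0,1],[0,0,6,0,1]]
  ]
}}

```text
time_s: 14.65
eef_pos: [0.5407, 0.27, 0.1817]
eef_rot: [-0.0, 0.791, 0.612, -0.001]
wrist_force: [0.1, -0.2, -0.8]
opening: 0.251
grasp_force: 58.0
```

Run:
```python
from h import *
to(.542,.271,.138,-14.5)
s=snap("side");t=snap("top");pickle.dump((t,s),open("v5.pkl","wb"))
def crop(c,u0,v0,w,h,W,H): return cv2.resize(np.ascontiguousarray(c["pixels"][v0:v0+h,u0:u0+w]),(W,H),interpolation=cv2.INTER_CUBIC)
save("c6.png",np.hstack([crop(s,250,135,70,90,467,600),crop(t,170,150,50,90,333,600)]))
# clip and cassette edge in the same side cloud, mark-frame coordinates
w=cloud(s);yaw=-.253;n=np.array([np.cos(yaw),np.sin(yaw)]);d=np.array([-n[1],n[0]]);b=s["pixels"].mean(-1)
r=np.stack([(w[...,:2]-[.542,.271])@n,(w[...,:2]-[.542,.271])@d],-1);z=w[...,2]
for zl in np.arange(.095,.21,.0075):
    m=(z>zl)&(z<=zl+.0075)&(abs(r[...,0])<.04)&(abs(r[...,1])<.045)
    if m.sum(): q=r[m];print(zl.round(3),m.sum(),"n",q[:,0].min().round(3),np.median(q[:,0]).round(3),q[:,0].max().round(3),"d",q[:,1].min().round(3),q[:,1].max().round(3),int(b[m].mean()))
```

```text
t 14.7 tcp [0.5407 0.27   0.1817] psi -14.6 open 0.251 f 58.0 wf [ 0.1 -0.2 -0.8] tilt [-0.002 -0.002 -1.   ]
shift cm [0.13 0.12 4.37] twist -0.1
0.095 9 n -0.006 -0.001 0.003 d -0.015 0.035 145
0.103 8 n -0.006 -0.004 0.005 d -0.036 0.021 154
0.11 2 n -0.005 -0.003 -0.001 d -0.044 -0.038 168
0.133 16 n -0.029 0.003 0.008 d -0.032 0.022 131
0.14 14 n -0.028 -0.024 0.01 d -0.04 0.019 136
0.148 12 n -0.025 -0.022 0.006 d -0.033 0.028 136
0.155 13 n -0.021 -0.015 0.005 d -0.028 0.027 137
0.163 18 n -0.02 -0.007 0.005 d -0.037 0.026 143
0.17 19 n -0.018 -0.005 0.005 d -0.037 0.019 138
0.178 7 n -0.01 0.002 0.004 d -0.041 0.024 140
0.185 9 n -0.021 0.003 0.011 d -0.035 0.028 131
0.193 13 n -0.026 0.003 0.02 d -0.031 -0.006 129
0.2 20 n -0.026 -0.004 0.02 d -0.04 0.014 126
0.208 16 n -0.026 -0.013 0.02 d -0.03 0.006 121
```

View pics/c6.png

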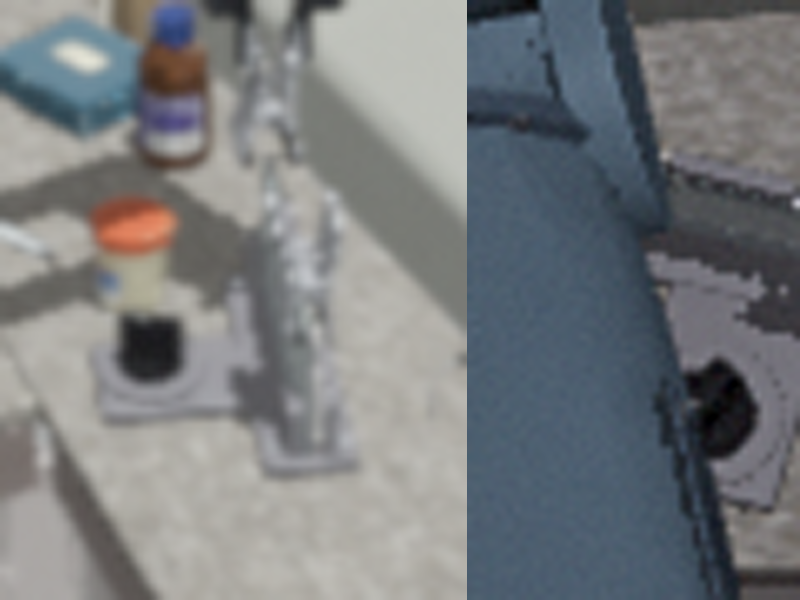

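Run:
```python
from h import *
t,s=pickle.load(open("v5.pkl","rb"));yaw=-.253;n=np.array([np.cos(yaw),np.sin(yaw)]);d=np.array([-n[1],n[0]])
def nd(X): return ((X[:2]-[.542,.271])@n).round(4),((X[:2]-[.542,.271])@d).round(4)
for x,y in((245,158),(293,158)): print(nd(ray(s,250+x/6.667,135+y/6.667,.1325)))
g=s["pixels"].mean(-1)
print(g[154:164,282:304].astype(int))
def pr(X): q=np.asarray(s["R"])@X+s["t"];return np.array([s["fx"]*q[0]/q[2]+s["cx"],s["fy"]*q[1]/q[2]+s["cy"]]).round(1)
for dd in(-.025,.025):
  for nn in(-.021,-.011,.011,.021): print("tip",dd,nn,pr(np.r_[np.array([.5407,.27])+n*nn+d*dd,.1325]))
for dd in(-.025,0,.035):
  for nn in(-.0045,.0045): print("edge",dd,nn,pr(np.r_[np.array([.542,.271])+n*nn+d*dd,.105]))
# edge n in side views, before and now, this plane
for nm,c in(("s0",pickle.load(open("side0.pkl","rb"))),("now",s)):
    w=cloud(c);m=(abs(w[...,2]-.1045)<.004);X=w[m];r=np.c_[(X[:,:2]-[.542,.271])@n,(X[:,:2]-[.542,.271])@d];k=(abs(r[:,0])<.012)&(abs(r[:,1])<.04);print(nm,k.sum(),r[k,0].mean().round(4),r[k,0].std().round(4))
```

```text
(np.float64(-0.0201), np.float64(-0.0194))
(np.float64(0.0096), np.float64(-0.0233))
[[152 161 145 132 137 152 161 160 149 129 113 132 132 123 120 120 121 120
  120 119 120 120]
 [155 165 153 140 143 162 168 171 167 145 107 107 124 125 120 119 119 120
  120 119 120 119]
 [157 167 159 145 143 154 169 173 172 160 122 106 138 135 123 118 119 120
  120 119 121 119]
 [164 173 165 147 140 142 162 171 168 162 134 112 140 137 124 119 119 120
  119 120 120 119]
 [170 179 173 151 130 123 149 153 143 142 131 109 122 126 121 119 119 119
  119 119 120 120]
 [171 176 174 161 132 123 148 146 133 145 153 133 130 136 129 121 120 119
  120 120 120 119]
 [171 175 176 171 157 153 158 145 133 149 163 162 166 168 149 128 120 119
  118 119 120 119]
 [169 171 173 172 173 173 164 143 142 152 164 174 178 176 163 142 126 120
  120 120 119 120]
 [168 167 168 170 172 174 166 148 154 152 158 171 173 171 169 160 141 127
  121 119 120 119]
 [167 166 168 168 169 171 166 153 161 154 152 165 170 169 171 169 162 156
  138 123 119 118]]
tip -0.025 -0.021 [286.5 159.6]
tip -0.025 -0.011 [288.9 159.5]
tip -0.025 0.011 [294.1 159.1]
tip -0.025 0.021 [296.5 158.9]
tip 0.025 -0.021 [285.  153.2]
tip 0.025 -0.011 [287.3 153.1]
tip 0.025 0.011 [292.5 152.7]
tip 0.025 0.021 [294.8 152.6]
edge -0.025 -0.0045 [290.6 164.7]
edge -0.025 0.0045 [292.7 164.6]
edge 0 -0.0045 [289.8 161.5]
edge 0 0.0045 [291.9 161.3]
edge 0.035 -0.0045 [288.7 157. ]
edge 0.035 0.0045 [290.8 156.9]
s0 9 -0.0013 0.0029
now 12 -0.0018 0.0034
```

Emit:
{"op": "servo_tool", "data": {
  "motion": [
    [[0.1,0.3,0,0,1],[0.1,0.3,1,0,1],[0.1,0.3,2,0,1],[0.1,0.3,2.8,0,1],[0.1,0.3,3.3,0,1]]
  ]
}}

```text
time_s: 15.25
eef_pos: [0.5438, 0.2708, 0.1486]
eef_rot: [-0.0, 0.791, 0.612, -0.001]
wrist_force: [-0.9, -0.6, -1.2]
opening: 0.251
grasp_force: 58.0
```

Emit:
{"op": "servo_tool", "data": {
  "motion": [
    [[0,0,0.3,0,1],[0,0,0.6,0,1],[0,0,0.9,0,1],[0,0,1.1,0,1],[0,0,1.1,0,1]]
  ]
}}

```text
time_s: 15.75
eef_pos: [0.5445, 0.271, 0.1391]
eef_rot: [-0.0, 0.791, 0.612, -0.0]
wrist_force: [-0.4, -0.2, -0.5]
opening: 0.253
grasp_force: 58.0
```

Emit:
{"op": "servo_tool", "data": {
  "motion": [
    [[0,0,0,0,0.45],[0,0,0,0,0.4],[0,0,0,0,0.32],[0,0,0,0,0.25],[0,0,0,0,0.18]]
  ]
}}

```text
time_s: 16.25
eef_pos: [0.5449, 0.2709, 0.1394]
eef_rot: [0.0, 0.791, 0.612, 0.0]
wrist_force: [1.1, -0.8, -1.9]
opening: 0.407
grasp_force: 4.9
```

```bash
python3 -c "
from h import *
to(.542,.271,.138,-14.5)"
```

```text
t 16.2 tcp [0.5449 0.2709 0.1394] psi -14.5 open 0.407 f 4.9 wf [ 1.1 -0.8 -1.9] tilt [ 0.     0.001 -1.   ]
shift cm [-0.07 -0.29  0.14] twist -0.0
```

Emit:
{"op": "servo_tool", "data": {
  "motion": [
    [[0,0,0,0,0.1],[0,0,0,0,0],[0,0,0,0,-0.15],[0,0,0,0,-0.35],[0,0,0,0,-0.35]]
  ]
}}

```text
time_s: 16.75
eef_pos: [0.5446, 0.271, 0.1394]
eef_rot: [-0.0, 0.791, 0.612, 0.0]
wrist_force: [0.3, -0.2, -0.3]
opening: 0.675
grasp_force: 0.0
```

Emit:
{"op": "servo_tool", "data": {
  "motion": [
    [[0,0,0,0,-0.35],[0,0,-1,0,-0.35],[0,0,-3,0,-0.35],[0,0,-6,0,-0.35],[0,0,-9,0,-0.35]]
  ]
}}

```text
time_s: 17.25
eef_pos: [0.5444, 0.271, 0.2307]
eef_rot: [-0.0, 0.791, 0.612, -0.0]
wrist_force: [-0.1, 0.6, -0.4]
opening: 0.674
grasp_force: 0.0
```

Run:
```python
from h import *
to(.4375,.2366,.23,70)
s=snap("side");t=snap("top");pickle.dump((t,s),open("v6.pkl","wb"))
def crop(c,u0,v0,w,h,W,H): return cv2.resize(np.ascontiguousarray(c["pixels"][v0:v0+h,u0:u0+w]),(W,H),interpolation=cv2.INTER_CUBIC)
save("c7.png",crop(s,250,135,70,90,467,600))
w=cloud(s);yaw=-.253;n=np.array([np.cos(yaw),np.sin(yaw)]);d=np.array([-n[1],n[0]])
r=np.stack([(w[...,:2]-[.542,.271])@n,(w[...,:2]-[.542,.271])@d],-1);z=w[...,2]
for zl in np.arange(.08,.21,.0075):
    m=(z>zl)&(z<=zl+.0075)&(abs(r[...,0])<.04)&(abs(r[...,1])<.045)
    if m.sum(): q=r[m];print(zl.round(3),m.sum(),"n",q[:,0].min().round(3),np.median(q[:,0]).round(3),q[:,0].max().round(3),"d",q[:,1].min().round(3),q[:,1].max().round(3))
```

```text
t 17.2 tcp [0.5444 0.271  0.2307] psi -14.5 open 0.674 f 0.0 wf [-0.1  0.6 -0.4] tilt [-0. -0. -1.]
shift cm [-6.01 -9.48  0.07] twist -84.5
0.08 1 n -0.007 -0.007 -0.007 d -0.022 -0.022
0.088 6 n -0.015 0.004 0.011 d -0.025 0.011
0.095 12 n -0.016 -0.005 0.01 d -0.028 0.009
0.102 14 n -0.016 -0.008 0.011 d -0.039 0.017
0.11 8 n -0.015 -0.012 0.003 d -0.042 0.018
0.117 13 n -0.013 0.002 0.01 d -0.032 0.038
0.125 22 n -0.013 -0.0 0.01 d -0.03 0.025
0.132 16 n -0.011 0.005 0.012 d -0.025 0.022
0.14 9 n -0.016 0.012 0.016 d -0.026 0.021
0.147 5 n -0.016 0.013 0.014 d -0.029 0.001
0.155 14 n -0.019 0.015 0.02 d -0.025 0.023
0.162 9 n -0.02 -0.017 0.018 d -0.026 0.022
0.17 2 n -0.018 -0.002 0.015 d -0.017 -0.009
```

View pics/c7.png

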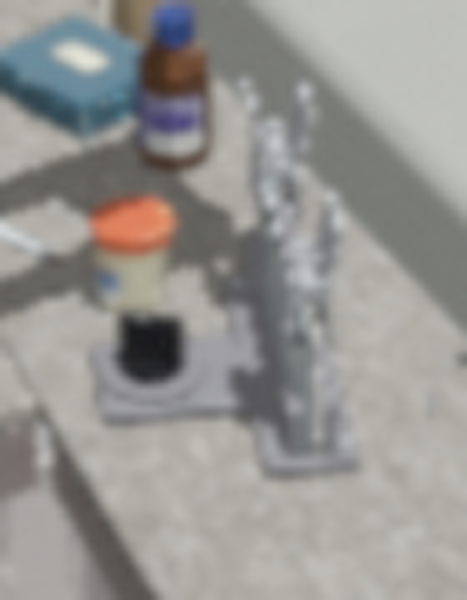

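The clip is seated over the cassette edge: levers at (247,90) and (305,100), upright like its twin, with the cup and stain bottle unmoved. Now the knob.

Run:
```python
from h import *
t=pickle.load(open("top0.pkl","rb"));s=pickle.load(open("side0.pkl","rb"));W=cloud(t);g=t["pixels"].astype(int)
sub=(slice(198,226),slice(190,224))
m=np.zeros(g.shape[:2],bool);m[sub]=g[sub].max(-1)<50
n,L,st,ce=cv2.connectedComponentsWithStats(m.astype(np.uint8));i=1+np.argmax(st[1:,4])
r=cv2.minAreaRect(np.argwhere(L==i)[:,::-1].astype(np.float32));print("dark",st[i],ce[i],r,ray(t,*ce[i],.035).round(4))
for nm,c in(("top",t),("side",s)):
    w=cloud(c);q=w[(w[...,2]>.044)&(w[...,2]<.064)&(np.hypot(w[...,0]-.4417,w[...,1]-.2327)<.035)]
    if len(q)>4:
        l=cv2.fitLine(q[:,:2].astype(np.float32),cv2.DIST_L2,0,.01,.01).ravel();print(nm,len(q),"bar centre",q.mean(0).round(4),"heading",np.degrees(np.arctan2(l[1],l[0])).round(1),cv2.minAreaRect(q[:,:2].astype(np.float32)))
h=cv2.cvtColor(t["pixels"],cv2.COLOR_RGB2HSV);o=(h[...,0]<12)&(h[...,1]>150)&(h[...,2]>120);o[:190]=0;o[216:]=0;o[:,:160]=0;o[:,188:]=0
v,u=np.argwhere(o).mean(0);print("cup",ray(t,u,v,.066).round(4))
b=g[sub].mean(-1);
v,u=np.unravel_index(np.argsort(-np.where(m[sub]|(b<110),-1,b).ravel())[:12],b.shape)
for a,c in zip(v,u): print("bright",c+190,a+198,int(b[a,c]),ray(t,c+190,a+198,.056)[:2].round(4),W[a+198,c+190,2].round(3))
```

```text
dark [199 204  14  15 137] [206.20437956 211.51094891] ((205.75001525878906, 211.75001525878906), (12.020814895629883, 14.142135620117188), 45.0) [0.4391 0.2294 0.035 ]
top 74 bar centre [0.4413 0.2306 0.0547] heading -37.3 ((0.4412311315536499, 0.23128767311573029), (0.016131460666656494, 0.04048001393675804), 57.31346893310547)
side 29 bar centre [0.4356 0.2264 0.0519] heading -37.7 ((0.4364847242832184, 0.22559991478919983), (0.018946096301078796, 0.0358775295317173), 33.70438766479492)
cup [0.463  0.3262 0.066 ]
bright 198 212 189 [0.4328 0.2507] 0.021
bright 197 212 188 [0.4328 0.2537] 0.017
bright 196 212 183 [0.4328 0.2567] 0.023
bright 201 213 156 [0.4297 0.2416] 0.054
bright 190 209 141 [0.4421 0.275 ] 0.004
bright 198 211 139 [0.4359 0.2508] 0.012
bright 197 211 138 [0.4359 0.2538] 0.009
bright 190 198 137 [0.4762 0.2763] 0.004
bright 192 222 134 [0.4023 0.2675] -0.0
bright 223 204 134 [0.4573 0.1764] 0.0
bright 223 203 134 [0.4604 0.1764] 0.001
bright 196 211 133 [0.4359 0.2568] 0.014
```

Emit:
{"op": "servo_tool", "data": {
  "motion": [
    [[-2,-3,0,-8.5,-0.1],[-5,-7,0,-17,-0.1],[-6.4,-9,0,-25.5,-0.1],[-6.4,-9,0,-34,-0.1],[-6.4,-9,0,-42,-0.1]]
  ]
}}

```text
time_s: 17.85
eef_pos: [0.4407, 0.2315, 0.2297]
eef_rot: [0.0, 0.516, 0.856, 0.0]
wrist_force: [0.5, 0.3, -0.4]
opening: 0.551
grasp_force: 0.0
```

Emit:
{"op": "servo_tool", "data": {
  "motion": [
    [[0,0,1,-8,-0.1],[0,0,4,-16,-0.1],[0,0,7,-24,-0.1],[0,0,10,-27.5,-0.1],[0,0,10,-27.5,-0.1]]
  ]
}}

```text
time_s: 18.35
eef_pos: [0.4381, 0.2307, 0.1255]
eef_rot: [-0.003, 0.301, 0.954, -0.002]
wrist_force: [0.6, 0.1, -0.3]
opening: 0.546
grasp_force: 0.0
```

```bash
python3 -c "
from h import *
to(.4415,.2315,.037,55)"
```

```text
t 18.4 tcp [0.4381 0.2307 0.1255] psi 55.0 open 0.546 f 0.0 wf [ 0.6  0.1 -0.3] tilt [ 0.005 -0.006 -1.   ]
shift cm [-0.28  0.31  8.85] twist -0.0
```

Emit:
{"op": "servo_tool", "data": {
  "motion": [
    [[0,0,3,0,-0.1],[0,0,6,0,-0.1],[0,0,8,0,-0.1],[0,0,9,0,-0.1],[0,0,9.3,0,-0.1]]
  ]
}}

```text
time_s: 18.85
eef_pos: [0.4416, 0.2317, 0.0365]
eef_rot: [-0.0, 0.301, 0.953, -0.0]
wrist_force: [1.1, 0.7, -0.6]
opening: 0.551
grasp_force: 0.0
```

Emit:
{"op": "servo_tool", "data": {
  "motion": [
    [[0,0,0,0,-0.1],[0,0,0,0,0.2],[0,0,0,0,0.5],[0,0,0,0,1],[0,0,0,0,1]]
  ]
}}

```text
time_s: 19.35
eef_pos: [0.4419, 0.2311, 0.0375]
eef_rot: [0.0, 0.301, 0.954, -0.0]
wrist_force: [-2.1, -4.3, 8.7]
opening: 0.14
grasp_force: 58.8
```

Emit:
{"op": "servo_tool", "data": {
  "motion": [
    [[0,0,0,0,1],[0,0,0,0,1],[0,0,0,0,1]]
  ]
}}

```text
time_s: 19.65
eef_pos: [0.4419, 0.2311, 0.0375]
eef_rot: [0.0, 0.301, 0.954, -0.0]
wrist_force: [-3.4, -4.4, 8.7]
opening: 0.14
grasp_force: 58.8
```

```bash
python3 -c "
from h import *
from bench import ctrl
to(.4415,.2315,.037,1)
print(ctrl.get_obs()['torque'])"
```

```text
t 19.6 tcp [0.4419 0.2311 0.0375] psi 55.0 open 0.14 f 58.8 wf [-3.4 -4.4  8.7] tilt [-0.001 -0.    -1.   ]
shift cm [0.05 0.01 0.05] twist 54.0
[-0.78930671  0.56334848  0.06072076]
```

Emit:
{"op": "servo_tool", "data": {
  "motion": [
    [[0,0,0,6,1],[0,0,0,14,1],[0,0,0,22,1],[0,0,0,28,1],[0,0,0,34,1]]
  ]
}}

```text
time_s: 20.15
eef_pos: [0.4426, 0.2316, 0.0375]
eef_rot: [0.001, 0.568, 0.823, 0.001]
wrist_force: [0.4, -1.3, 4.3]
opening: 0.139
grasp_force: 58.4
```

Emit:
{"op": "servo_tool", "data": {
  "motion": [
    [[0,0,0,6,1],[0,0,0,12,1],[0,0,0,17,1],[0,0,0,20,1],[0,0,0,20,1]]
  ]
}}

```text
time_s: 20.65
eef_pos: [0.4431, 0.2318, 0.0375]
eef_rot: [0.001, 0.701, 0.713, 0.001]
wrist_force: [1.9, -0.6, 4.9]
opening: 0.143
grasp_force: 58.6
```

Emit:
{"op": "servo_tool", "data": {
  "motion": [
    [[0,0,0,0,1],[0,0,0,0,0.6],[0,0,0,0,0.3],[0,0,0,0,-0.1],[0,0,0,0,-0.1]]
  ]
}}

```text
time_s: 21.15
eef_pos: [0.4409, 0.2316, 0.0359]
eef_rot: [-0.0, 0.701, 0.713, -0.0]
wrist_force: [0.3, 0.0, -0.8]
opening: 0.549
grasp_force: 0.0
```

Emit:
{"op": "servo_tool", "data": {
  "motion": [
    [[0,0,-1,0,-0.1],[0,0,-4,0,-0.1],[0,0,-8,0,-0.1],[0,0,-13,0,-0.1],[0,0,-18,0,-0.1]]
  ]
}}

```text
time_s: 21.65
eef_pos: [0.4407, 0.2315, 0.2184]
eef_rot: [-0.0, 0.701, 0.713, -0.0]
wrist_force: [1.0, 0.7, -0.9]
opening: 0.549
grasp_force: 0.0
```

Emit:
{"op": "servo_tool", "data": {
  "motion": [
    [[0,-4,0,0,-0.1],[-5,-6,0,0,-0.1],[-10,-8,0,0,-0.1],[-15,-10,0,0,-0.1],[-20,-10,0,0,-0.1]]
  ]
}}

```text
time_s: 22.15
eef_pos: [0.3436, 0.0404, 0.2167]
eef_rot: [0.0, 0.7, 0.714, 0.0]
wrist_force: [1.3, 0.5, -0.1]
opening: 0.552
grasp_force: 0.0
```

Run:
```python
from h import *
to(.4415,.2315,.037,1)
t=snap("top");s=snap("side");pickle.dump((t,s),open("v7.pkl","wb"));W=cloud(t)
q=W[(W[...,2]>.044)&(W[...,2]<.064)&(np.hypot(W[...,0]-.4417,W[...,1]-.2327)<.035)];print(len(q))
if len(q)>10:
    l=cv2.fitLine(q[:,:2].astype(np.float32),cv2.DIST_L2,0,.01,.01).ravel();print("bar",q.mean(0).round(4),np.degrees(np.arctan2(l[1],l[0])).round(1))
def crop(c,u0,v0,w,h,W,H): return cv2.resize(np.ascontiguousarray(c["pixels"][v0:v0+h,u0:u0+w]),(W,H),interpolation=cv2.INTER_CUBIC)
save("c8.png",np.hstack([crop(s,250,135,70,90,350,450),crop(t,165,155,80,80,450,450)]))
```

```text
t 22.1 tcp [0.3436 0.0404 0.2167] psi 1.1 open 0.552 f 0.0 wf [ 1.3  0.5 -0.1] tilt [-0.     0.001 -1.   ]
shift cm [18.92 10.15 17.97] twist 0.1
77
bar [0.4411 0.2316 0.0545] 89.1
```

View pics/c8.png

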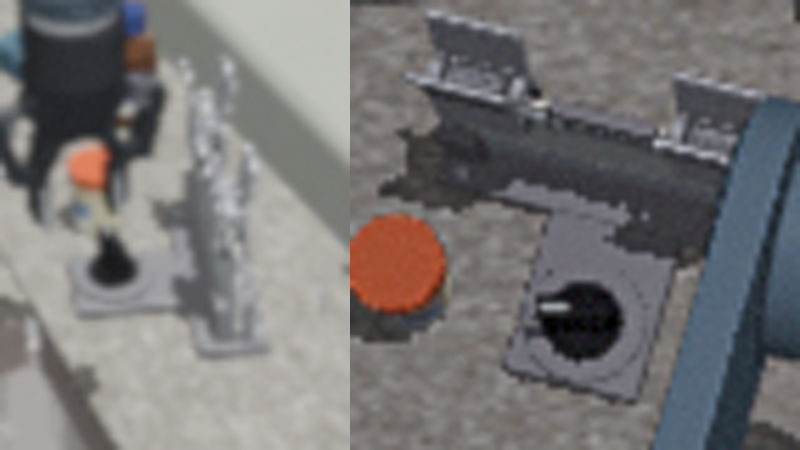

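The picture shows the new clip at crop (470,60), square like its twin, and the knob pointer at the index side (550,305), with the measured bar heading within 2° of the goal. One last check of the clip position, then I'll hand in.

Run:
```python
from h import *
t,s=pickle.load(open("v7.pkl","rb"));yaw=-.253;n=np.array([np.cos(yaw),np.sin(yaw)]);d=np.array([-n[1],n[0]])
W=cloud(t);r=np.stack([(W[...,:2]-[.5427,.2717])@n,(W[...,:2]-[.5427,.2717])@d],-1)
for a,b in((.112,.14),(.14,.158),(.158,.18)):
    m=(W[...,2]>a)&(W[...,2]<b)&(abs(r[...,0])<.035)&(r[...,1]>-.034)&(r[...,1]<.05);q=r[m];print(a,m.sum(),np.percentile(q,[2,50,98],axis=0).round(4).tolist(),W[m][:,2].max().round(4))
from bench import ctrl
o=ctrl.get_obs();print(o["dq"].round(3))
ok=abs(np.mean(np.percentile(q[:,1],[2,98])))<.008
if ok: print(ctrl.hand_in())
```

```text
0.112 146 [[-0.0135, -0.023], [0.0012, 0.0], [0.0117, 0.0257]] 0.14
0.14 61 [[-0.0162, -0.0227], [0.0122, 0.0004], [0.0154, 0.0266]] 0.1571
0.158 92 [[-0.0188, -0.0229], [0.0148, 0.001], [0.0193, 0.0251]] 0.1746
[ 0.133  0.03  -0.025  0.053 -0.001  0.124]
the job is handed in; nothing more can be done
None
```

The job is handed in: the wide clip is clamped upright over the cassette's top edge within about 2 mm of the midpoint of the lines, and the cam bar is within about 2° of the index mark. The hand-in returned no verdict. The first grasp closed above the hinge on nothing; after I measured the real fingertip height, the second took the clip without moving anything.

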